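Weigh a tea tin on the shop scale

ROBOT

A 6-joint arm with a two-finger parallel gripper is mounted at the origin on the work surface. World frame = base frame: x ahead of the robot, y to its left, z up, the work surface at z = 0. Lengths are in mm, angles in rad, forces in N, time in s.
With the tool pointing down it reaches from about 400 to 925 mm from the base axis. Payload 12.5 kg.
Tool frame: the origin (TCP) lies on the centre line of the jaws, within the pads' length; the fingertips stand 14 mm ahead of it and the grasp point (between the pads) lies 5 mm behind it; z points along the fingers, y is the direction in which the jaws open and shut (so a half turn about z gives the same grasp; the last joint's range is limited). The gripper opens to 95 mm and grips with 3 to 60 N. Pads are 20 mm wide; open, the fingers measure 119 mm over their backs; the gripper's body (75 mm by 180 mm) begins 59 mm behind the grasp point.
Start: joints at [-1.312, 0.491, 1.559, -0, 1.092, -0.106], TCP at [223, -583.88, 228.661] pointing down, gripper open.
Joint ranges: [-3.1, 3.1], [-0.84, 2.19], [0.05, 2.79], [-1.13, 4.28], [0.06, 2.93], [-2.69, 2.69]. Speed limits (rad/s): [2.22, 2.22, 2.79, 3.14, 3.14, 3.14].

INTERFACE

Orientations are given as [roll, pitch, yaw] about the fixed x, y, z axes, in that order (R = Rz(yaw) Ry(pitch) Rx(roll)).
In Python, from cell import * gives the robot as it stands.
- The arm moves only by the tool play_rows, never from a script. Its argument "moves" is a list of rows, each a list of 7 numbers: the shift along the tool's x, y, z in m, then the turn, a rotation vector about the tool's x, y, z in rad, then the opening in per cent of the stroke, from 0 (shut) to 100 (fully open). In form: [[tx, ty, tz, ax, ay, az, claw], ...]. A call has 1 to 8 rows; each row shifts and turns the pose as measured when the row begins, along the tool's axes as they then stand; what a row does not reach is not made up. A row lasts 1/10 s, in which the tool goes at most 50 mm and 8.59 degrees, less where a joint would pass 70% of its speed; a pose out of reach is approached as far as the arm can. A call is refused whole if a number of a shift passes 0.05 or a number of a turn 0.15, either way. A call with a gripper value outside its range is refused whole. The fingers move at their own pace and stop on an object; the grip force is fixed at half the most. Time passes only in rows, so rows that do not move let the fingers close. It gives the time, the measured TCP pose, the force and the opening at its end, in the units of the state.
- state(): the state, without advancing time (a new reading comes with each control period).
- read_camera(name): name is "scene" or "top"; returns a dict with "img" (400x640x3 uint8, red, green, blue), "fx", "fy", "cx", "cy" (pixels), "R" (3x3) and "t" (3): a world point X has camera coordinates R X + t. Camera axes: x right, y down, z forward; pixel columns grow to the right and rows downward; lengths in mm; the calibration is good to about 2 mm. A picture is of the moment at which its call begins. There is no depth.
- job_done(): hands the job in, once; it reports no verdict.
The state is a dict: "t": time; "joints": joint angles; "qvel": joint speeds; "tau": joint torques, N m; "eef_pos": TCP position; "tcp_rot": TCP orientation; "ft_force": force on the tool from outside, world axes, zero at the start; "moment": the same for the moment, N m; "opening": opening from 0.0 (shut) to 1.0 (fully open).
Only numpy, scipy, OpenCV 4.12 (cv2) and the standard library are available. Lean on these libraries where they do the work, as an engineer would, in place of code of your own. Each camera call takes 0.05 s, during which the arm holds its last target.

TASK

Weigh the short round tea tin: first take the cup that was left on the scale's pan and stand it upright on the wooden tray, then, with the pan empty and nothing touching it, switch the scale on by sliding the little ridge in the recessed slot of its sloping front fully across to the end marked by the white dot. Then stand the short round tin upright, wholly on the pan, and let go; set the cup and tin down rather than dropping them, and leave the other tins and the glass pitcher where they are.

Things in the scene. Friction and masses are not known exactly. Their poses are not given: they have to be found in the camera images.
- cup: Straight-sided white porcelain cup without handle, 56 mm across, 55 mm tall, 3.5 mm wall, about 90 g, open end up. Starts on the scale's pan. Origin: centre of its underside; z along its axis, up.
- tray: Flat wooden board, 130 x 130 mm, 12 mm thick, no rim, thin dark lines along it, fixed on the table to the robot's left. Origin: centre of its underside; x and y along its sides; its top is at z = 12 mm.
- pan: Flat steel pan on top of the fixed grey shop scale, 196 mm (x) by 226 mm (y), no rim. Origin: centre of its upper face, 135 mm above the table; x points away from the scale's sloping front (which faces the robot's right, or up to 0.55 rad away from the robot from there), z up. It overhangs the scale's body by 8 mm in front.
- slot (a point): Centre of the recess (64 along y, 30 along x, 6 mm deep, black floor) in the scale's sloping front face, at face level, 38 mm above the table. x up the slope, y along the slot towards on and the white dot (roughly towards the robot), z out of the face, 40 deg from vertical, leaning to the robot's right. The pan's edge is 13 mm behind and 97 mm above: a vertical gripper strikes it, so come tilted along z.
- ridge (a point): Centre of the top of the switch's ridge, flush with the console's face: 6 mm along the slot (y), 14 mm across it (x), about 5.5 mm tall from the recess floor. Same axes as slot. At joint value 0 it is at y = +6 mm in the frame of slot, at full travel y = +22 mm, so there is room for a fingertip in the recess on its -y side.
- switch (a joint): Position of the slide switch in m: 0 = off, 0.016 = on (hard stop, at the white dot's end). Starts near off. Slides with about 1.5 N of friction and stays where it is left.
- tin: The short round tea tin: green, black lid, 60 mm across (lid 57 mm, the top 18 mm), 90 mm tall, about 220 g (varies). One of three green tins standing to the robot's right. Origin: centre of its underside; z up.
- tall_tin: Tall round tea tin, green with black lid, 60 mm across, 140 mm tall; to be left alone. Origin: centre of its underside.
- square_tin: Square tea tin, green with black lid, 56 x 56 mm, 90 mm tall; to be left alone. Origin: centre of its underside.
- pitcher: Glass pitcher with one handle, 70 mm across, 75 mm tall, behind the tray; to be left alone. Origin: centre of its underside.
Mind the look-alikes: they are no part of the job. What is shaped like the cup but green or yellow is not meant.

How it is judged:
By the outcome, as a careful person would: the job done as asked, in the order asked, and still so for the second after the job is handed in, with the robot touching nothing.
It also fails if it takes over 64 s, if anything falls off the work surface, if the arm or the gripper's body presses on something with over 40 N, if the wrist force passes 120 N, or if a joint passes its speed limit or range.

## Working session

There is one attempt and no reset: what is moved stays moved. The work goes in short steps, Python scripts to look and compute and a tool call to move; the robot and the scene stay as the last step left them, time stands still between calls to the robot, and variables do not carry over. Pictures are saved under pics/ and viewed, and the job is handed in when it is done.

Besides the shell and the picture viewer there is one more tool, called after "Call:" by a JSON object that holds its "method" and its "body", one argument or row to a line. play_rows: Moves the arm, as the interface text tells. Its arguments: {"type":"object","properties":{"moves":{"type":"array"}},"required":["moves"]}

```bash
mkdir -p pics; ls; python3 - <<'E'
from cell import *
import cv2
print(state())
for n in("scene","top"):
    c=read_camera(n); cv2.imwrite(f"pics/{n}0.png",c["img"][:,:,::-1])
    print(n,c["fx"],c["fy"],c["cx"],c["cy"],c["R"],c["t"])
E
```

```text
pics
{'t': 0.0, 'joints': array([-1.31159892e+00,  4.91560770e-01,  1.55944665e+00,  9.55210775e-06,
        1.09169712e+00, -1.05597820e-01]), 'qvel': array([1.52605148e-04, 1.80467931e-04, 4.27806889e-04, 3.35471597e-05,
       1.43739614e-03, 6.53573349e-04]), 'tau': array([ 2.86324808e-03, -6.12637067e+01, -2.58175421e+01,  6.94180978e-02,
        4.82706015e-02, -1.03882101e-04]), 'eef_pos': array([ 222.9400168 , -583.64382852,  228.06195041]), 'tcp_rot': array([-3.14048785e+00, -1.25620124e-04,  3.64790746e-01]), 'ft_force': array([ 0.79814843, -0.18931633,  0.71820182]), 'moment': array([-0.03130725,  0.04502057, -0.0071387 ]), 'opening': 0.9996935248769111}
scene 409.2269936812669 409.2269936812669 319.30221357835654 201.97831841128584 [[ 0.50281044  0.86404112 -0.02479124]
 [ 0.44981926 -0.28603858 -0.84607598]
 [-0.73813569  0.41426426 -0.53248552]] [-272.4473202  -133.49580146 1705.33458224]
top 471.86100141995234 471.86100141995234 317.3928740079677 203.67799103734973 [[ 0.01277909 -0.99989653  0.00660433]
 [-0.99703669 -0.01324306 -0.07577897]
 [ 0.0758586  -0.00561638 -0.99710277]] [ -15.729584    500.11373147 1499.5039319 ]
```

View pics/scene0.png

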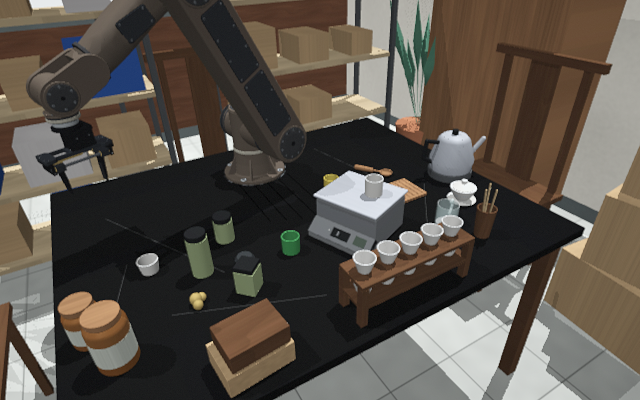

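View pics/top0.png

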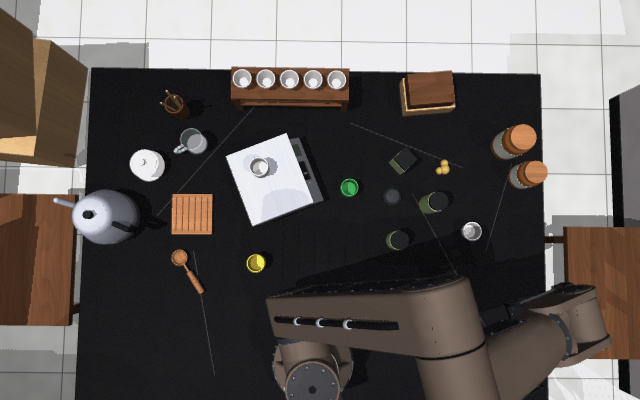

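The top view shows the tray at (192,213), the pan at (270,180), the white cup on it at (261,168), and green tins at (397,240), (434,202) and (403,161). I'll enlarge these.

```bash
python3 - <<'E'
import cv2
t=cv2.imread("pics/top0.png"); s=cv2.imread("pics/scene0.png")
def crop(i,x,y,w,h,k,n): cv2.imwrite(f"pics/{n}.png",cv2.resize(i[y:y+h,x:x+w],None,fx=k,fy=k,interpolation=cv2.INTER_CUBIC))
crop(t,160,120,180,120,4.4,"t_scale"); crop(t,370,140,110,110,5,"t_tins")
crop(s,300,160,160,100,5,"s_scale"); crop(s,170,200,130,110,5,"s_tins")
E
```

```text
(no output)
```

View pics/t_scale.png

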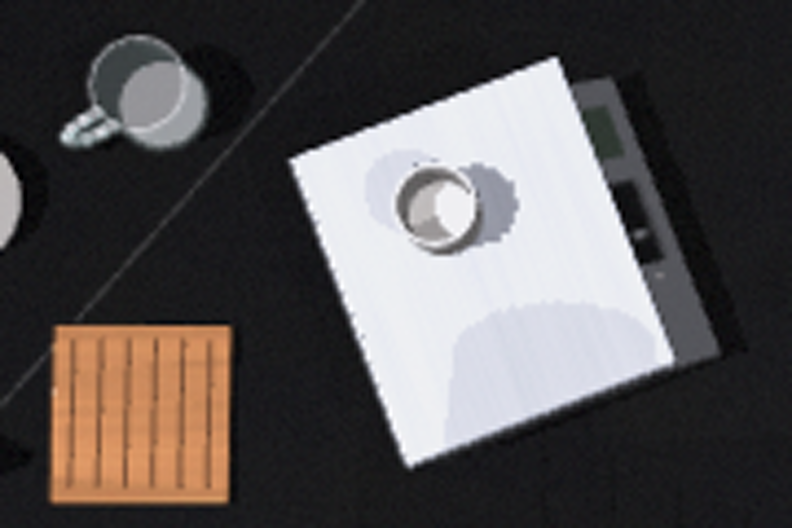

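View pics/t_tins.png

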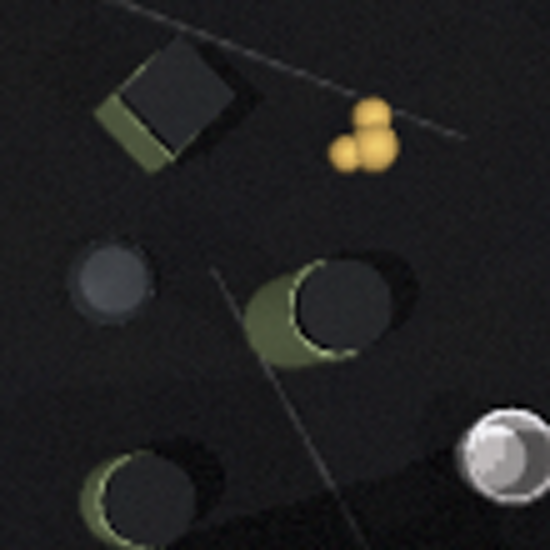

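View pics/s_scale.png

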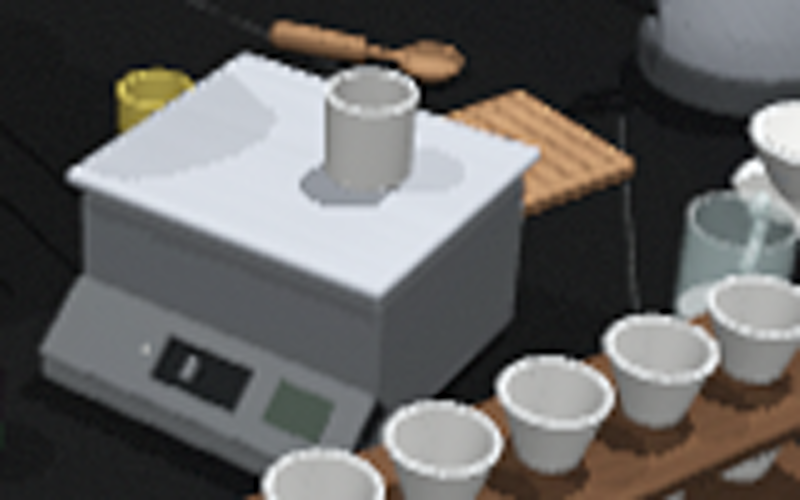

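View pics/s_tins.png

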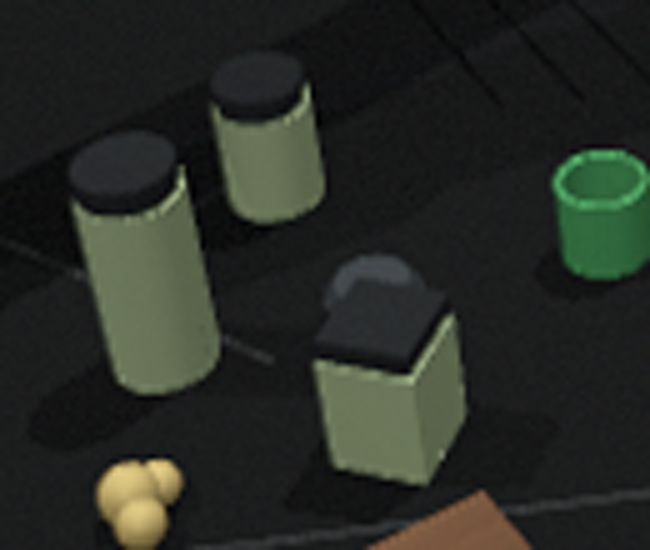

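```bash
cat > h.py <<'E'
import numpy as np, cv2
from scipy.spatial.transform import Rotation as Ro
K={"scene":(409.227,319.302,201.978,np.array([[ 0.50281044,0.86404112,-0.02479124],[ 0.44981926,-0.28603858,-0.84607598],[-0.73813569,0.41426426,-0.53248552]]),np.array([-272.4473202,-133.49580146,1705.33458224])),
"top":(471.861,317.393,203.678,np.array([[ 0.01277909,-0.99989653,0.00660433],[-0.99703669,-0.01324306,-0.07577897],[ 0.0758586,-0.00561638,-0.99710277]]),np.array([-15.729584,500.11373147,1499.5039319]))}
def P(n):
    f,cx,cy,R,t=K[n]; return np.array([[f,0,cx],[0,f,cy],[0,0,1]])@np.c_[R,t]
def tri(ps,pt):
    X=cv2.triangulatePoints(P("scene"),P("top"),np.array(ps,float).reshape(2,1),np.array(pt,float).reshape(2,1))[:,0]; X=X[:3]/X[3]
    return X,[proj(n,X)-p for n,p in(("scene",ps),("top",pt))]
def proj(n,X):
    u=P(n)@np.r_[X,1]; return u[:2]/u[2]
def atz(n,p,z):
    f,cx,cy,R,t=K[n]; d=R.T@np.array([(p[0]-cx)/f,(p[1]-cy)/f,1]); o=-R.T@t
    return o+d*(z-o[2])/d[2]
E
python3 - <<'E'
from h import *
np.set_printoptions(precision=1,suppress=True)
S=lambda x,y:np.array([300+x/5,160+y/5]); T=lambda x,y:np.array([160+x/4.4,120+y/4.4])
d=dict(cuprim=((373,93),(439,202)),cFR=((380,297),(556,58)),cNR=((70,177),(675,365)),cFL=((540,155),(290,160)),cNL=((245,55),(408,467)),ridge=((190,366),(640,234)),dot=((147,348),(660,275)),slotFR=None)
for k,v in d.items():
    if v: X,e=tri(S(*v[0])-.4,T(*v[1])-.4); print(k,X,e)
X,e=tri((170+258/5,200+82/5),(370+150/5-.4,140+500/5-.4)); print("tin",X,e)
for p in((55,326),(232,326),(230,504),(51,502)): print("tray",atz("top",T(*p)-.4,12))
for p in((520,92),(634,162),(527,212)): print("tray s",atz("scene",S(*p)-.4,12))
E
```

```text
cuprim [596.3 161.7 188.7] [array([-0.9,  0.1]), array([-0.6, -0.4])]
cFR [705.6  90.  130. ] [array([-0.6,  0.1]), array([-0.4, -0.2])]
cNR [496.1   6.5 129.2] [array([-0.9,  0.1]), array([-0.6, -0.3])]
cFL [632.4 269.8 129.1] [array([-0.3,  0.1]), array([-0.2, -0.2])]
cNL [424.5 185.1 131.7] [array([-0.7,  0.1]), array([-0.5, -0.3])]
ridge [597.8  32.3  37. ] [array([-0.4,  0. ]), array([-0.2, -0.1])]
dot [568.3  18.1  37.9] [array([-0.7,  0.1]), array([-0.5, -0.3])]
tin [ 388.8 -260.7   84.4] [array([-0.7, -0. ]), array([-0.5, -0.2])]
tray [526.9 460.7  12. ]
tray [528.7 330.9  12. ]
tray [398.2 328.5  12. ]
tray [397.9 458.9  12. ]
tray s [404.4 459.6  12. ]
tray s [530.9 460.4  12. ]
tray s [542.1 350.1  12. ]
```

Reading of the pictures:

- **Short round tin:** of the three green tins in the scene view, (223,227) is short and round, (199,253) is tall and (247,273) is square. The one meant is at scene (223,227), top (400,240).
- **Cup:** the white cup on the pan is at top (260,166). The white cup at top (471,231), the green at (349,187) and the yellow at (256,263) are look-alikes.
- **Check:** the pan measures 225 x 194 mm at z≈130, against 226 x 196 mm at 135 in the text. Tray and cup heights also agree to within about 5 mm.

Next I'll work out the targets.

```bash
cat >> h.py <<'E'
def RM(e): return Ro.from_euler('xyz',e)
def plan(pos,rot,smax=0.045,amax=0.13):
    """delta rows from the present pose to (pos mm, Rotation), sequential interpolation"""
    from cell import state
    s=state(); p0=np.array(s["eef_pos"]); r0=RM(s["tcp_rot"])
    rv=(r0.inv()*rot).as_rotvec(); D=np.array(pos)-p0
    n=max(int(np.ceil(np.linalg.norm(D)/1000/smax)),int(np.ceil(np.linalg.norm(rv)/amax)),1)
    print("pos",p0.round(1),"D",D.round(1),"rv",rv.round(3),"n",n,"F",np.round(s["ft_force"],1),"op",round(s["opening"],3),"t",s["t"])
    for i in range(n):
        r=r0*Ro.from_rotvec(rv*i/n); print((r.inv().apply(D/n)/1000).round(4).tolist(),(rv/n).round(4).tolist())
def down(yaw): return Ro.from_euler('xyz',[np.pi,0,yaw])
PY=1.95; xp=np.array([np.cos(PY),np.sin(PY),0]); yp=np.array([-xp[1],xp[0],0]); zz=np.array([0,0,1.])
c,sn=np.cos(np.radians(40)),np.sin(np.radians(40))
xs=xp*c+zz*sn; zs=zz*c-xp*sn; ys=yp
RS=Ro.from_matrix(np.c_[xs,-ys,-zs])
E
python3 - <<'E'
from h import *
print("pan ctr fit yaw"); print(atz("top",(370+339/5,140+307/5),140),"tall"); print(atz("top",(370+177/5,140+97/5),90),"sq");print(atz("top",(399.6,239.6),90),"tin top",atz("scene",(221.2,216.6),90))
print(atz("top",(160+439/4.4-.4,120+202/4.4-.4),190),atz("scene",(374.2,178.2),190))
plan([596,162,290],down(1.95))
E
```

```text
pan ctr fit yaw
[ 502.59604428 -365.68757128  140.        ] tall
[ 635.83741214 -279.26311325   90.        ] sq
[ 388.22633169 -261.19474544   90.        ] tin top [ 398.92912324 -262.25120167   90.        ]
[594.91261332 159.66801665 190.        ] [599.02703558 163.07813413 190.        ]
pos [ 222.9 -583.7  228.1] D [373.1 745.7  61.9] rv [-1.000e-03 -1.000e-03 -1.585e+00] n 19 F [ 0.  -0.2 -1.1] op 1.001 t 0.1
[0.0323, -0.0297, -0.0032] [-0.0, -0.0, -0.0834]
[0.0347, -0.0269, -0.0032] [-0.0, -0.0, -0.0834]
[0.0368, -0.0239, -0.0032] [-0.0, -0.0, -0.0834]
[0.0387, -0.0207, -0.0032] [-0.0, -0.0, -0.0834]
[0.0403, -0.0174, -0.0032] [-0.0, -0.0, -0.0834]
[0.0416, -0.014, -0.0032] [-0.0, -0.0, -0.0834]
[0.0426, -0.0105, -0.0032] [-0.0, -0.0, -0.0834]
[0.0433, -0.0069, -0.0032] [-0.0, -0.0, -0.0834]
[0.0438, -0.0033, -0.0032] [-0.0, -0.0, -0.0834]
[0.0439, 0.0004, -0.0032] [-0.0, -0.0, -0.0834]
[0.0437, 0.004, -0.0032] [-0.0, -0.0, -0.0834]
[0.0432, 0.0077, -0.0033] [-0.0, -0.0, -0.0834]
[0.0424, 0.0112, -0.0033] [-0.0, -0.0, -0.0834]
[0.0413, 0.0147, -0.0033] [-0.0, -0.0, -0.0834]
[0.04, 0.0181, -0.0033] [-0.0, -0.0, -0.0834]
[0.0383, 0.0214, -0.0033] [-0.0, -0.0, -0.0834]
[0.0364, 0.0245, -0.0033] [-0.0, -0.0, -0.0834]
[0.0342, 0.0275, -0.0033] [-0.0, -0.0, -0.0834]
[0.0318, 0.0302, -0.0033] [-0.0, -0.0, -0.0834]
```

Call:
{"method": "play_rows", "body": {
  "moves": [
    [0.032, -0.03, -0.008, 0, 0, -0.083, 100],
    [0.035, -0.027, -0.008, 0, 0, -0.083, 100],
    [0.037, -0.024, -0.008, 0, 0, -0.083, 100],
    [0.039, -0.021, -0.008, 0, 0, -0.083, 100],
    [0.04, -0.017, -0.008, 0, 0, -0.083, 100],
    [0.042, -0.014, -0.008, 0, 0, -0.083, 100],
    [0.043, -0.01, -0.008, 0, 0, -0.083, 100],
    [0.043, -0.007, -0.006, 0, 0, -0.083, 100]
  ]
}}

```text
t: 0.9
eef_pos: [380.4, -259.9, 289.0]
tcp_rot: [-3.136, -0.004, 1.046]
ft_force: [2.0, -0.8, -0.1]
opening: 1.0
```

```bash
python3 - <<'E'
from h import *
plan([596,162,290],down(1.95))
E
```

```text
pos [ 380.4 -259.9  289. ] D [215.6 421.9   1. ] rv [-0.003 -0.006 -0.904] n 11 F [ 2.  -0.8 -0.1] op 1.0 t 0.9
[0.043, -0.0023, 0.0001] [-0.0003, -0.0006, -0.0822]
[0.0431, 0.0013, 0.0001] [-0.0003, -0.0006, -0.0822]
[0.0428, 0.0048, 0.0] [-0.0003, -0.0006, -0.0822]
[0.0423, 0.0083, 0.0] [-0.0003, -0.0006, -0.0822]
[0.0414, 0.0118, 0.0] [-0.0003, -0.0006, -0.0822]
[0.0403, 0.0151, -0.0] [-0.0003, -0.0006, -0.0822]
[0.039, 0.0184, -0.0] [-0.0003, -0.0006, -0.0822]
[0.0373, 0.0215, -0.0] [-0.0003, -0.0006, -0.0822]
[0.0354, 0.0245, -0.0001] [-0.0003, -0.0006, -0.0822]
[0.0333, 0.0273, -0.0001] [-0.0003, -0.0006, -0.0822]
[0.0309, 0.03, -0.0001] [-0.0003, -0.0006, -0.0822]
```

Call:
{"method": "play_rows", "body": {
  "moves": [
    [0.043, -0.002, 0, 0, 0, -0.082, 100],
    [0.043, 0.001, 0, 0, 0, -0.082, 100],
    [0.043, 0.005, 0, 0, 0, -0.082, 100],
    [0.042, 0.008, 0, 0, 0, -0.082, 100],
    [0.041, 0.012, 0, 0, 0, -0.082, 100],
    [0.04, 0.015, 0, 0, 0, -0.082, 100],
    [0.039, 0.018, 0, 0, 0, -0.082, 100],
    [0.037, 0.022, 0, 0, 0, -0.082, 100]
  ]
}}

```text
t: 1.7
eef_pos: [537.0, 62.2, 291.1]
tcp_rot: [-3.14, -0.006, 1.73]
ft_force: [0.7, -1.1, 0.2]
opening: 0.997
```

```bash
python3 - <<'E'
from h import *
plan([597,162,240],down(1.95))
E
```

```text
pos [537.   62.2 291.1] D [ 60.   99.8 -51.1] rv [-0.001 -0.006 -0.22 ] n 3 F [ 0.7 -1.1  0.2] op 0.997 t 1.7
[0.0296, 0.0251, 0.0172] [-0.0002, -0.0019, -0.0733]
[0.0277, 0.0272, 0.0171] [-0.0002, -0.0019, -0.0733]
[0.0257, 0.0291, 0.0171] [-0.0002, -0.0019, -0.0733]
```

Call:
{"method": "play_rows", "body": {
  "moves": [
    [0.03, 0.025, 0.01, 0, -0.002, -0.073, 100],
    [0.028, 0.027, 0.01, 0, -0.002, -0.073, 100],
    [0.026, 0.029, 0.01, 0, -0.002, -0.073, 100],
    [0, 0, 0, 0, 0, 0, 100]
  ]
}}

```text
t: 2.1
eef_pos: [598.6, 172.2, 258.8]
tcp_rot: [-3.14, -0.0, 1.966]
ft_force: [-0.5, -0.9, -0.1]
opening: 1.002
```

```bash
python3 - <<'E'
from h import *
from cell import *
plan([597,162,240],down(1.95))
for n,(x,y,w,h) in(("scene",(300,100,160,150)),("top",(180,90,180,150))):
    i=read_camera(n)["img"][:,:,::-1]; cv2.imwrite(f"pics/{n}1.png",cv2.resize(i[y:y+h,x:x+w],None,fx=4,fy=4,interpolation=cv2.INTER_CUBIC))
E
```

```text
pos [598.6 172.2 258.8] D [ -1.6 -10.2 -18.8] rv [-0.001 -0.     0.016] n 1 F [-0.5 -0.9 -0.1] op 1.002 t 2.1
[-0.0088, -0.0054, 0.0188] [-0.0014, -0.0001, 0.0157]
```

View pics/scene1.png

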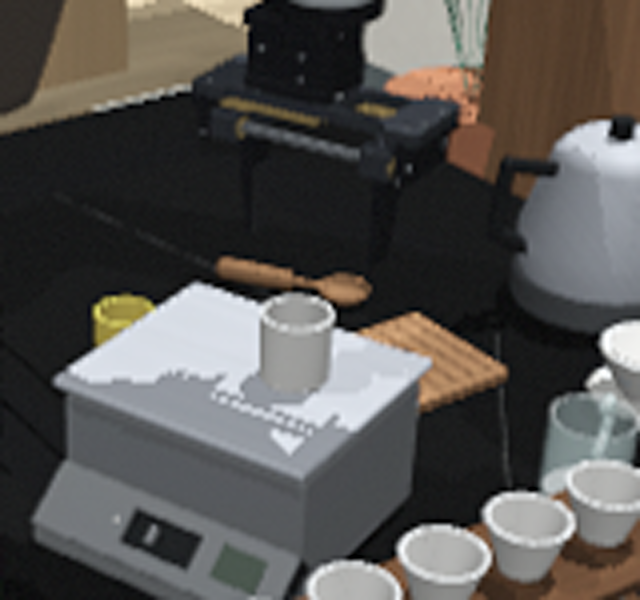

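View pics/top1.png

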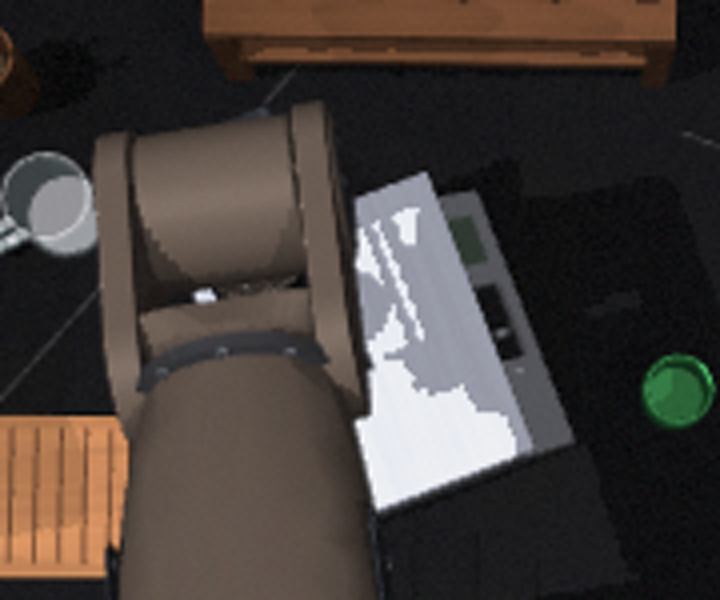

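```bash
python3 - <<'E'
from h import *
for dy in(-53,0,53):
  X=np.array([598.6,172.2,244.8])+dy*down(1.966).apply([0,1,0]); print(((proj("scene",X)-[300,100])*4).round())
E
```

```text
[249. 226.]
[310. 244.]
[374. 263.]
```

Call:
{"method": "play_rows", "body": {
  "moves": [
    [-0.009, -0.005, 0.018, 0, 0, 0.015, 100],
    [0, 0, 0.03, 0, 0, 0, 100],
    [0, 0, 0.03, 0, 0, 0, 100],
    [0, 0, 0.018, 0, 0, 0, 100],
    [0, 0, 0, 0, 0, 0, 100]
  ]
}}

```text
t: 2.7
eef_pos: [595.3, 153.1, 164.9]
tcp_rot: [3.139, 0.002, 1.936]
ft_force: [0.3, 0.8, 1.4]
opening: 1.0
```

```bash
python3 - <<'E'
from h import *
from cell import *
plan([597,162,164],down(1.95))
for n,(x,y,w,h) in(("scene",(320,120,110,110)),):
    i=read_camera(n)["img"][:,:,::-1]; cv2.imwrite(f"pics/{n}2.png",cv2.resize(i[y:y+h,x:x+w],None,fx=5,fy=5,interpolation=cv2.INTER_CUBIC))
E
```

```text
pos [595.3 153.1 164.9] D [ 1.7  8.9 -0.9] rv [ 0.003  0.002 -0.014] n 1 F [0.3 0.8 1.4] op 1.0 t 2.7
[0.0077, 0.0048, 0.0009] [0.0028, 0.0023, -0.0136]
```

View pics/scene2.png

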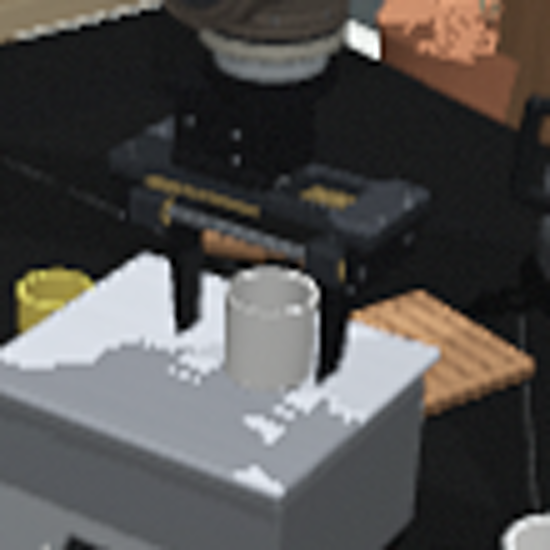

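The scene view shows the fingers straddling the cup. The tool is 9 mm off laterally, so I'll correct that and then close.

Call:
{"method": "play_rows", "body": {
  "moves": [
    [0.007, 0.005, 0.001, 0, 0, -0.012, 100],
    [0, 0, 0, 0, 0, 0, 100]
  ]
}}

```text
t: 2.95
eef_pos: [598.9, 161.1, 168.0]
tcp_rot: [3.134, 0.003, 1.947]
ft_force: [-0.1, -0.7, 0.8]
opening: 1.0
```

```bash
python3 - <<'E'
from h import *
from cell import *
plan([597,162,164],down(1.95))
E
```

```text
pos [598.9 161.1 168. ] D [-1.9  0.9 -4. ] rv [ 0.008  0.003 -0.003] n 1 F [-0.1 -0.7  0.8] op 1.0 t 2.95
[0.0015, -0.0015, 0.004] [0.0077, 0.0034, -0.0026]
```

Call:
{"method": "play_rows", "body": {
  "moves": [
    [0.001, -0.001, 0.004, 0.007, 0.003, 0, 100],
    [0, 0, 0, 0, 0, 0, 30],
    [0, 0, 0, 0, 0, 0, 30],
    [0, 0, 0, 0, 0, 0, 30],
    [0, 0, 0, 0, 0, 0, 30],
    [0, 0, 0, 0, 0, 0, 30]
  ]
}}

```text
t: 3.55
eef_pos: [598.1, 162.2, 166.2]
tcp_rot: [3.138, 0.001, 1.948]
ft_force: [-0.9, -0.5, 0.8]
opening: 0.634
```

```bash
python3 - <<'E'
from h import *
plan([597,162,164],down(1.95))
E
```

```text
pos [598.1 162.2 166.2] D [-1.1 -0.2 -2.2] rv [ 0.004  0.001 -0.002] n 1 F [-0.9 -0.5  0.8] op 0.634 t 3.55
[0.0002, -0.0011, 0.0022] [0.0037, 0.001, -0.0021]
```

Call:
{"method": "play_rows", "body": {
  "moves": [
    [0, 0, 0, 0, 0, 0, 30],
    [0, 0, 0, 0, 0, 0, 30],
    [0, 0, 0, 0, 0, 0, 30]
  ]
}}

```text
t: 3.85
eef_pos: [598.1, 162.2, 166.2]
tcp_rot: [3.138, 0.001, 1.948]
ft_force: [0.7, 0.3, 1.3]
opening: 0.57
```

Call:
{"method": "play_rows", "body": {
  "moves": [
    [0, 0, -0.01, 0, 0, 0, 20],
    [0, 0, -0.025, 0, 0, 0, 20],
    [0, 0, -0.025, 0, 0, 0, 20],
    [0, 0, -0.01, 0, 0, 0, 20],
    [0, 0, 0, 0, 0, 0, 20]
  ]
}}

```text
t: 4.35
eef_pos: [597.6, 162.1, 239.7]
tcp_rot: [3.139, 0.001, 1.948]
ft_force: [-0.1, -0.2, -1.5]
opening: 0.572
```

```bash
python3 - <<'E'
from h import *
from cell import *
plan([463,395,110],down(1.95))
for n,(x,y,w,h) in(("scene",(320,100,110,110)),):
    i=read_camera(n)["img"][:,:,::-1]; cv2.imwrite(f"pics/{n}3.png",cv2.resize(i[y:y+h,x:x+w],None,fx=5,fy=5,interpolation=cv2.INTER_CUBIC))
E
```

```text
pos [597.6 162.1 239.7] D [-134.6  232.9 -129.7] rv [ 0.002  0.001 -0.002] n 7 F [-0.1 -0.2 -1.5] op 0.572 t 4.35
[0.038, -0.0057, 0.0185] [0.0003, 0.0001, -0.0003]
[0.038, -0.0056, 0.0185] [0.0003, 0.0001, -0.0003]
[0.038, -0.0056, 0.0185] [0.0003, 0.0001, -0.0003]
[0.038, -0.0056, 0.0185] [0.0003, 0.0001, -0.0003]
[0.038, -0.0056, 0.0185] [0.0003, 0.0001, -0.0003]
[0.038, -0.0056, 0.0185] [0.0003, 0.0001, -0.0003]
[0.038, -0.0056, 0.0185] [0.0003, 0.0001, -0.0003]
```

View pics/scene3.png

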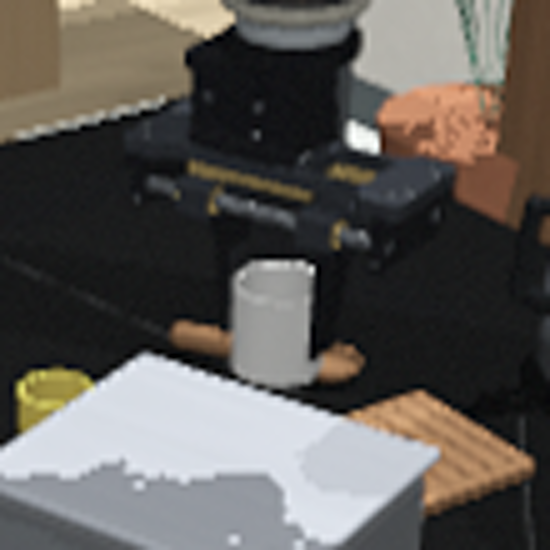

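The cup is held and lifted clear. Next I carry it to the tray.

Call:
{"method": "play_rows", "body": {
  "moves": [
    [0.02, -0.003, 0, 0, 0, 0, 20],
    [0.038, -0.006, 0, 0, 0, 0, 20],
    [0.038, -0.006, 0, 0, 0, 0, 20],
    [0.038, -0.006, 0.01, 0, 0, 0, 20],
    [0.038, -0.006, 0.02, 0, 0, 0, 20],
    [0.038, -0.006, 0.02, 0, 0, 0, 20],
    [0.038, -0.006, 0.02, 0, 0, 0, 20],
    [0.01, -0.002, 0.02, 0, 0, 0, 20]
  ]
}}

```text
t: 5.2
eef_pos: [458.8, 391.9, 139.2]
tcp_rot: [-3.137, 0.001, 1.942]
ft_force: [-0.4, -0.6, -0.9]
opening: 0.569
```

```bash
python3 - <<'E'
from h import *
plan([463,395,100],down(1.95))
E
```

```text
pos [458.8 391.9 139.2] D [  4.2   3.1 -39.2] rv [-0.004  0.001 -0.008] n 1 F [-0.4 -0.6 -0.9] op 0.569 t 5.2
[0.0014, 0.0052, 0.0391] [-0.0043, 0.001, -0.0076]
```

Call:
{"method": "play_rows", "body": {
  "moves": [
    [0.001, 0.005, 0.025, -0.004, 0.001, -0.007, 20],
    [0, 0, 0.025, 0, 0, 0, 20],
    [0, 0, 0.02, 0, 0, 0, 20],
    [0, 0, 0.01, 0, 0, 0, 20],
    [0, 0, 0, 0, 0, 0, 20]
  ]
}}

```text
t: 5.7
eef_pos: [457.3, 394.9, 48.3]
tcp_rot: [-3.13, 0.002, 1.954]
ft_force: [-0.3, 1.3, -0.6]
opening: 0.57
```

```bash
python3 - <<'E'
from h import *
plan([463,395,43],down(1.95))
E
```

```text
pos [457.3 394.9  48.3] D [ 5.7  0.1 -5.3] rv [-0.011  0.002  0.004] n 1 F [-0.3  1.3 -0.6] op 0.57 t 5.7
[-0.002, 0.0053, 0.0052] [-0.0114, 0.0024, 0.0044]
```

Call:
{"method": "play_rows", "body": {
  "moves": [
    [-0.002, 0.005, 0, -0.011, 0.002, 0.004, 20],
    [0, 0, 0.002, 0, 0, 0, 20],
    [0, 0, 0.0015, 0, 0, 0, 20],
    [0, 0, 0, 0, 0, 0, 20]
  ]
}}

```text
t: 6.1
eef_pos: [464.3, 395.2, 46.6]
tcp_rot: [3.138, -0.0, 1.949]
ft_force: [0.5, 0.1, -0.3]
opening: 0.571
```

```bash
python3 - <<'E'
from h import *
plan([463,395,43],down(1.95))
E
```

```text
pos [464.3 395.2  46.6] D [-1.3 -0.2 -3.6] rv [ 0.004 -0.    -0.001] n 1 F [ 0.5  0.1 -0.3] op 0.571 t 6.1
[0.0003, -0.0013, 0.0036] [0.0035, -0.0004, -0.0007]
```

Call:
{"method": "play_rows", "body": {
  "moves": [
    [0, 0, 0.002, 0.003, 0, 0, 20],
    [0, 0, 0.001, 0, 0, 0, 20],
    [0, 0, 0.001, 0, 0, 0, 20],
    [0, 0, 0, 0, 0, 0, 20]
  ]
}}

```text
t: 6.5
eef_pos: [464.6, 395.4, 43.4]
tcp_rot: [3.14, -0.001, 1.949]
ft_force: [1.3, -0.5, -0.6]
opening: 0.573
```

Call:
{"method": "play_rows", "body": {
  "moves": [
    [0, 0, 0.001, 0, 0, 0, 20],
    [0, 0, 0.001, 0, 0, 0, 20],
    [0, 0, 0, 0, 0, 0, 20]
  ]
}}

```text
t: 6.8
eef_pos: [464.7, 395.6, 43.5]
tcp_rot: [3.138, -0.001, 1.95]
ft_force: [-0.4, 0.1, -0.5]
opening: 0.573
```

Call:
{"method": "play_rows", "body": {
  "moves": [
    [0, 0, 0.003, 0, 0, 0, 20],
    [0, 0, 0.001, 0, 0, 0, 20]
  ]
}}

```text
t: 7.0
eef_pos: [464.9, 395.9, 42.5]
tcp_rot: [3.136, -0.001, 1.95]
ft_force: [-1.0, -2.1, 2.7]
opening: 0.573
```

```bash
python3 - <<'E'
from h import *
from cell import *
plan([463,395,43],down(1.95))
for n,(x,y,w,h) in(("scene",(360,130,110,110)),):
    i=read_camera(n)["img"][:,:,::-1]; cv2.imwrite(f"pics/{n}4.png",cv2.resize(i[y:y+h,x:x+w],None,fx=5,fy=5,interpolation=cv2.INTER_CUBIC))
E
```

```text
pos [464.9 395.9  42.5] D [-1.9 -0.9  0.5] rv [ 0.005 -0.001  0.   ] n 1 F [-1.  -2.1  2.7] op 0.573 t 7.0
[-0.0002, -0.0021, -0.0005] [0.0052, -0.0014, 0.0004]
```

View pics/scene4.png

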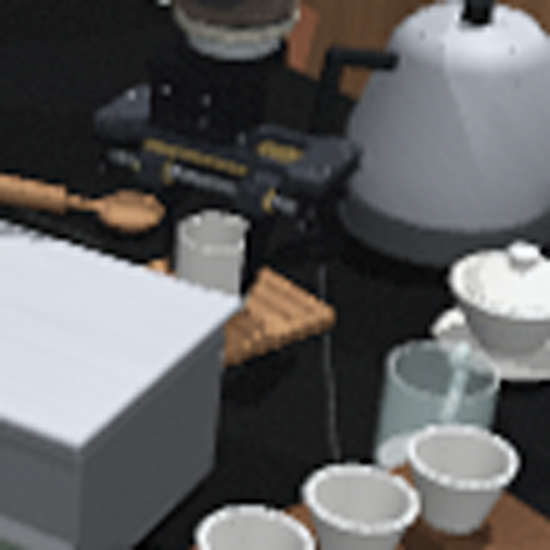

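The scale partly hides the cup in the scene view. Contact shows as fz ≈ +3 N at TCP z 42.5, where I expected 43. I'll release.

Call:
{"method": "play_rows", "body": {
  "moves": [
    [0, 0, 0, 0, 0, 0, 75],
    [0, 0, 0, 0, 0, 0, 100],
    [0, 0, 0, 0, 0, 0, 100],
    [0, 0, 0, 0, 0, 0, 100],
    [0, 0, 0, 0, 0, 0, 100]
  ]
}}

```text
t: 7.55
eef_pos: [465.0, 396.1, 42.1]
tcp_rot: [3.136, -0.001, 1.95]
ft_force: [-0.7, 0.6, 0.6]
opening: 0.938
```

Call:
{"method": "play_rows", "body": {
  "moves": [
    [0, 0, -0.015, 0, 0, 0, 100],
    [0, 0, -0.03, 0, 0, 0, 100],
    [0, 0, -0.04, 0, 0, 0, 100],
    [0, 0, -0.04, 0, 0, 0, 100],
    [0, 0, -0.04, 0, 0, 0, 100],
    [0, 0, -0.03, 0, 0, 0, 100],
    [0, 0, -0.01, 0, 0, 0, 100],
    [0, 0, 0, 0, 0, 0, 100]
  ]
}}

```text
t: 8.35
eef_pos: [463.2, 394.8, 260.8]
tcp_rot: [3.135, -0.002, 1.95]
ft_force: [-0.0, -0.8, -1.4]
opening: 1.001
```

```bash
python3 - <<'E'
from h import *
from cell import *
ss=(np.array([603.4,34.5,38])) 
print("slot",ss,"RS euler",RS.as_euler('xyz'))
pre=ss+zs*100
tip=14
plan(pre+zs*0,RS)
for n,(x,y,w,h) in(("scene",(360,130,110,110)),("top",(150,120,200,130))):
    i=read_camera(n)["img"][:,:,::-1]; cv2.imwrite(f"pics/{n}5.png",cv2.resize(i[y:y+h,x:x+w],None,fx=4,fy=4,interpolation=cv2.INTER_CUBIC))
E
```

```text
slot [603.4  34.5  38. ] RS euler [ 3.14159265 -0.6981317   1.95      ]
pos [463.2 394.8 260.8] D [ 164.  -420.  -146.2] rv [0.006 0.696 0.003] n 11 F [-0.  -0.8 -1.4] op 1.001 t 8.35
[-0.041, -0.0004, 0.0132] [0.0006, 0.0633, 0.0002]
[-0.0418, -0.0004, 0.0106] [0.0006, 0.0633, 0.0002]
[-0.0424, -0.0004, 0.0079] [0.0006, 0.0633, 0.0002]
[-0.0428, -0.0003, 0.0052] [0.0006, 0.0633, 0.0002]
[-0.043, -0.0003, 0.0025] [0.0006, 0.0633, 0.0002]
[-0.0431, -0.0003, -0.0002] [0.0006, 0.0633, 0.0002]
[-0.043, -0.0003, -0.0029] [0.0006, 0.0633, 0.0002]
[-0.0427, -0.0003, -0.0056] [0.0006, 0.0633, 0.0002]
[-0.0423, -0.0003, -0.0083] [0.0006, 0.0633, 0.0002]
[-0.0417, -0.0003, -0.011] [0.0006, 0.0633, 0.0002]
[-0.0409, -0.0003, -0.0136] [0.0006, 0.0633, 0.0002]
```

View pics/scene5.png

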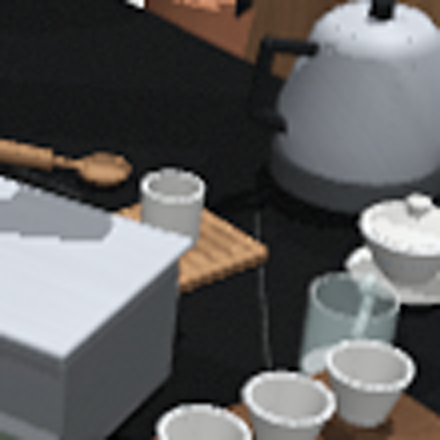

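View pics/top5.png

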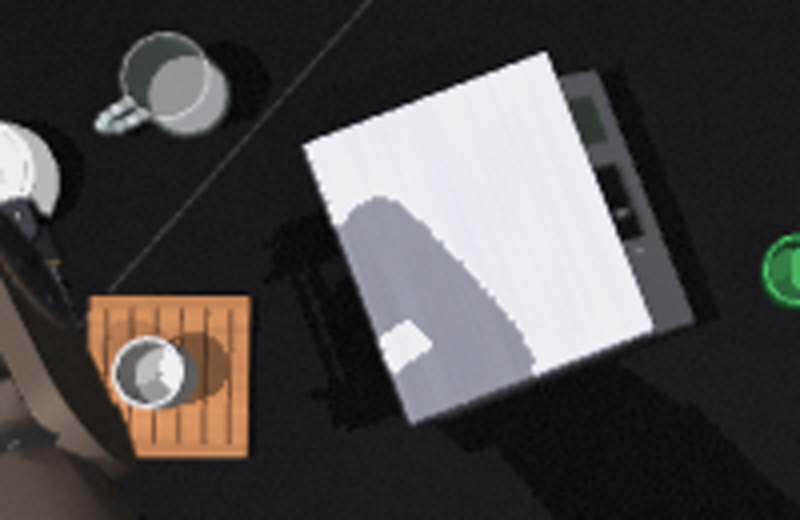

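The cup stands upright on the tray: its rim is at crop (150,372) in the top view and it lies well inside the board. The pan is empty. Next I go to the switch with the jaws shut.

Call:
{"method": "play_rows", "body": {
  "moves": [
    [-0.03, 0, -0.004, 0, 0, 0, 50],
    [-0.045, 0, -0.004, 0, 0, 0, 0],
    [-0.045, 0, -0.004, 0, 0, 0, 0],
    [-0.045, 0, -0.004, 0, 0, 0, 0],
    [-0.045, 0, 0, 0, 0, 0, 0],
    [-0.045, 0, 0, 0, 0, 0, 0],
    [-0.045, 0, 0, 0, 0, 0, 0],
    [-0.045, 0, 0, 0, 0, 0, 0]
  ]
}}

```text
t: 9.25
eef_pos: [589.7, 66.2, 258.2]
tcp_rot: [-3.12, -0.005, 1.959]
ft_force: [0.1, -0.5, -0.4]
opening: 0.383
```

```bash
python3 - <<'E'
from h import *
ss=(np.array([603.4,34.5,38]))
p=ss+zs*100-14.5*ys; p[2]+=80; print(p)
plan(p,RS)
E
```

```text
[640.66468104 -19.84475742 194.60444431]
pos [589.7  66.2 258.2] D [ 51.  -86.1 -63.6] rv [-0.024  0.694  0.001] n 6 F [ 0.1 -0.5 -0.4] op 0.383 t 9.25
[-0.0165, 0.0027, 0.0105] [-0.0039, 0.1156, 0.0002]
[-0.0176, 0.0026, 0.0085] [-0.0039, 0.1156, 0.0002]
[-0.0185, 0.0026, 0.0064] [-0.0039, 0.1156, 0.0002]
[-0.0191, 0.0026, 0.0043] [-0.0039, 0.1156, 0.0002]
[-0.0195, 0.0026, 0.002] [-0.0039, 0.1156, 0.0002]
[-0.0196, 0.0026, -0.0002] [-0.0039, 0.1156, 0.0002]
```

Call:
{"method": "play_rows", "body": {
  "moves": [
    [-0.045, 0.01, 0, -0.012, 0, 0, 0],
    [-0.045, 0.005, 0, -0.012, 0, 0, 0],
    [0, 0, 0, 0, 0.1, 0, 0],
    [0, 0, 0, 0, 0.11, 0, 0],
    [0, 0, 0, 0, 0.11, 0, 0],
    [0, 0, 0, 0, 0.11, 0, 0],
    [0, 0, 0, 0, 0.11, 0, 0],
    [0, 0, 0, 0, 0.11, 0, 0]
  ]
}}

```text
t: 10.05
eef_pos: [637.2, -20.0, 241.1]
tcp_rot: [-3.124, -0.691, 1.942]
ft_force: [-0.1, 1.0, 0.8]
opening: -0.001
```

```bash
python3 - <<'E'
from h import *
ss=(np.array([603.4,34.5,38]))
p=ss+zs*100-14.5*ys; print(p)
plan(p,RS)
from cell import *
for n,(x,y,w,h) in(("scene",(290,90,160,150)),("top",(200,100,200,130))):
    i=read_camera(n)["img"][:,:,::-1]; cv2.imwrite(f"pics/{n}6.png",cv2.resize(i[y:y+h,x:x+w],None,fx=4,fy=4,interpolation=cv2.INTER_CUBIC))
E
```

```text
[640.66468104 -19.84475742 114.60444431]
pos [637.2 -20.  241.1] D [   3.5    0.2 -126.5] rv [-0.013  0.007 -0.006] n 3 F [-0.1  1.   0.8] op -0.001 t 10.05
[-0.0271, 0.0017, 0.0322] [-0.0042, 0.0025, -0.0021]
[-0.0272, 0.0015, 0.0322] [-0.0042, 0.0025, -0.0021]
[-0.0273, 0.0013, 0.0321] [-0.0042, 0.0025, -0.0021]
```

View pics/scene6.png

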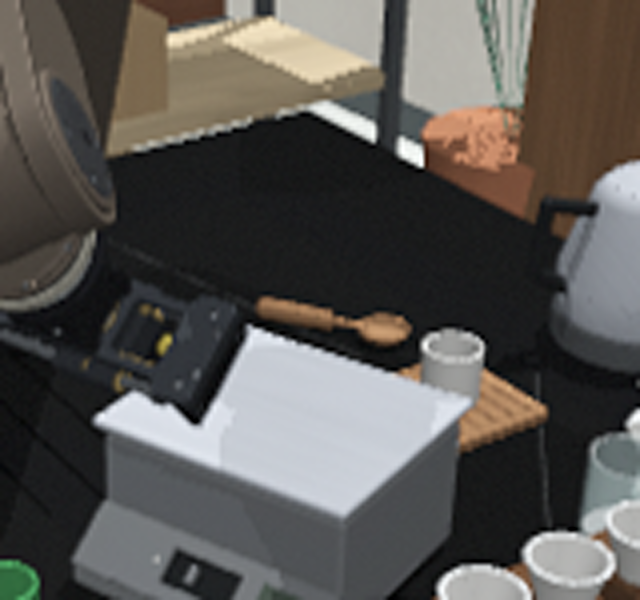

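View pics/top6.png

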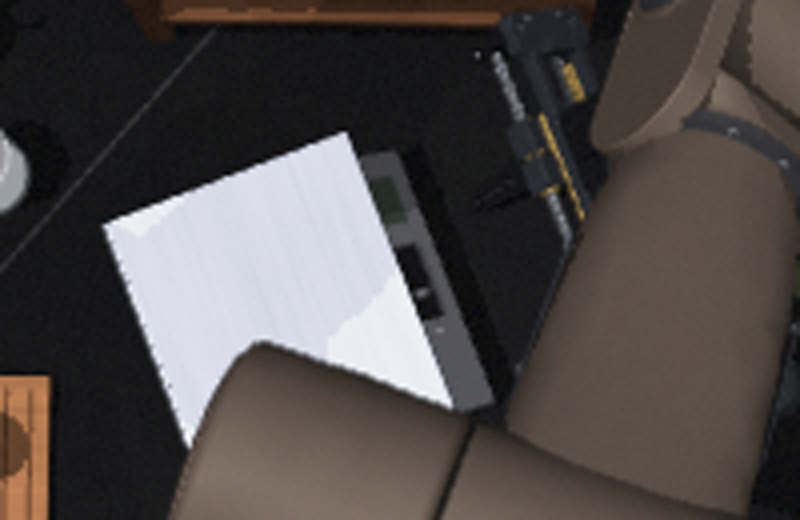

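Call:
{"method": "play_rows", "body": {
  "moves": [
    [-0.027, 0.002, 0.032, -0.004, 0.003, -0.002, 0],
    [-0.027, 0.001, 0.032, -0.004, 0.003, -0.002, 0],
    [-0.026, 0.001, 0.031, -0.004, 0.002, -0.002, 0],
    [0, 0, 0, 0, 0, 0, 0]
  ]
}}

```text
t: 10.55
eef_pos: [638.9, -21.1, 107.7]
tcp_rot: [-3.132, -0.686, 1.943]
ft_force: [0.3, 0.3, -0.6]
opening: 0.008
```

```bash
python3 - <<'E'
from h import *
ss=(np.array([603.4,34.5,38]))
p=ss+zs*24-14.5*ys; print(p)
plan(p,RS)
from cell import *
for n,(x,y,w,h) in(("scene",(290,90,160,150)),("top",(240,130,130,100))):
    i=read_camera(n)["img"][:,:,::-1]; cv2.imwrite(f"pics/{n}7.png",cv2.resize(i[y:y+h,x:x+w],None,fx=5,fy=5,interpolation=cv2.INTER_CUBIC)[:600,:800])
E
```

```text
[622.58065951  25.53665098  56.38506663]
pos [638.9 -21.1 107.7] D [-16.3  46.7 -51.3] rv [-0.005  0.012 -0.006] n 2 F [ 0.3  0.3 -0.6] op 0.008 t 10.55
[0.0029, 0.0012, 0.0355] [-0.0027, 0.0062, -0.0028]
[0.0027, 0.0011, 0.0355] [-0.0027, 0.0062, -0.0028]
```

View pics/scene7.png

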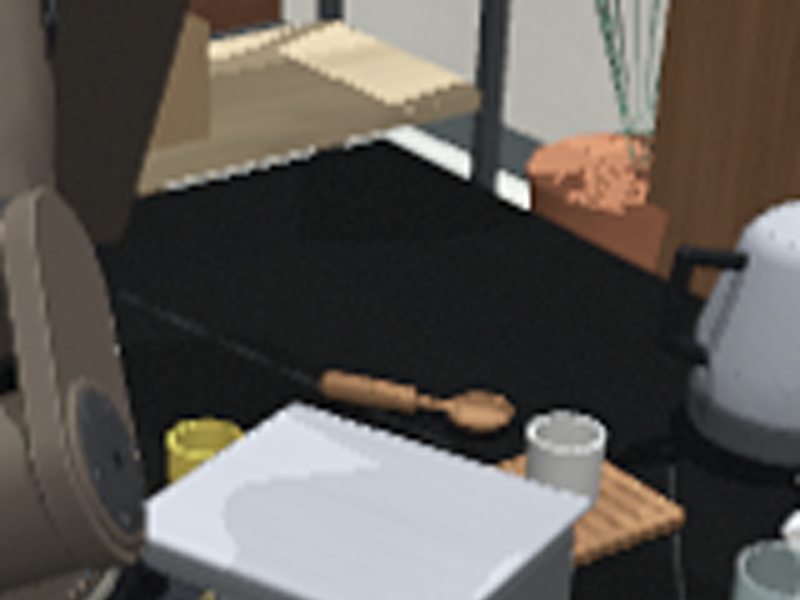

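View pics/top7.png

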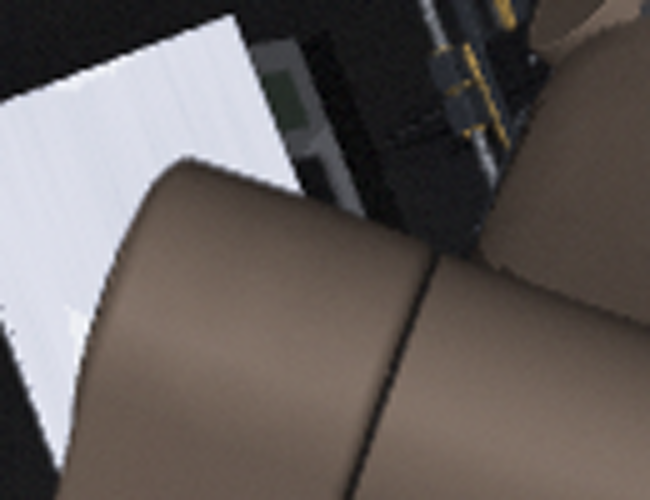

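```bash
python3 - <<'E'
from h import *
from cell import *
i=read_camera("scene")["img"][:,:,::-1]; cv2.imwrite(f"pics/s8.png",i); cv2.imwrite("pics/s8c.png",cv2.resize(i[150:270,250:410],None,fx=5,fy=5,interpolation=cv2.INTER_CUBIC))
print(proj("scene",[638.9-0,-21,108]), state()["joints"])
E
```

```text
[329.10774237 225.99619592] [-0.33276261  0.80611412  1.43244836  0.50485785  1.41176171 -0.92453891]
```

View pics/s8.png

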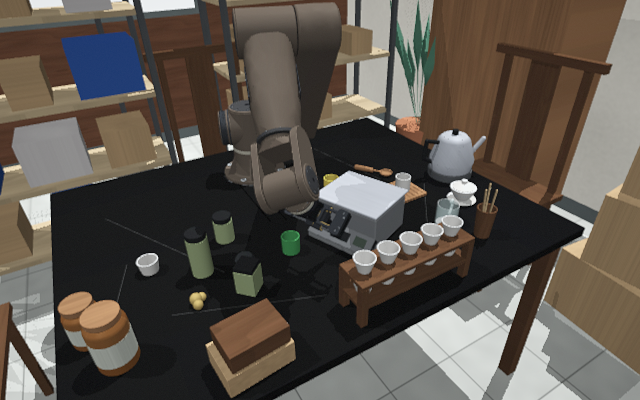

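View pics/s8c.png

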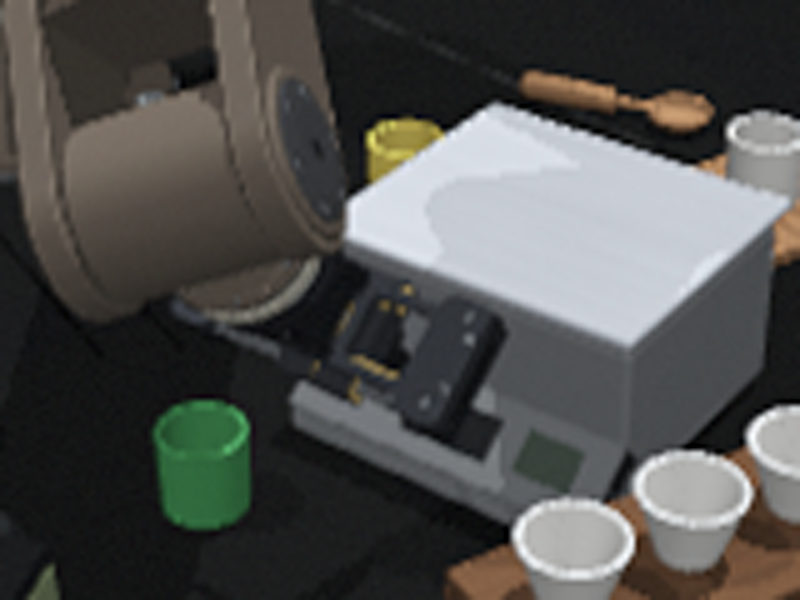

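```bash
python3 - <<'E'
from h import *
np.set_printoptions(precision=1,suppress=True)
ss=np.array([603.4,34.5,38])
for n,o,k in(("scene",(300,160),5),("top",(160,120),4.4)):
  i=cv2.imread(f"pics/{n}0.png"); x,y=(320,215) if n=="scene" else (285,140)
  w=i[y:y+60,x:x+60]; w=cv2.resize(w,None,fx=10,fy=10,interpolation=cv2.INTER_CUBIC)
  def q(a,b,c=0): return tuple(int(v) for v in ((proj(n,ss+a*xs+b*ys+c*zs)-[x,y]+.5)*10))
  for a,b in((15,32),(15,-32),(-15,32),(-15,-32)): cv2.circle(w,q(a,b),3,(0,0,255),-1)
  for a,b in((7,9),(7,3),(-7,9),(-7,3)): cv2.circle(w,q(a,b),2,(0,255,0),-1)
  cv2.imwrite(f"pics/ov_{n}.png",w)
E
```

```text
(no output)
```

View pics/ov_scene.png

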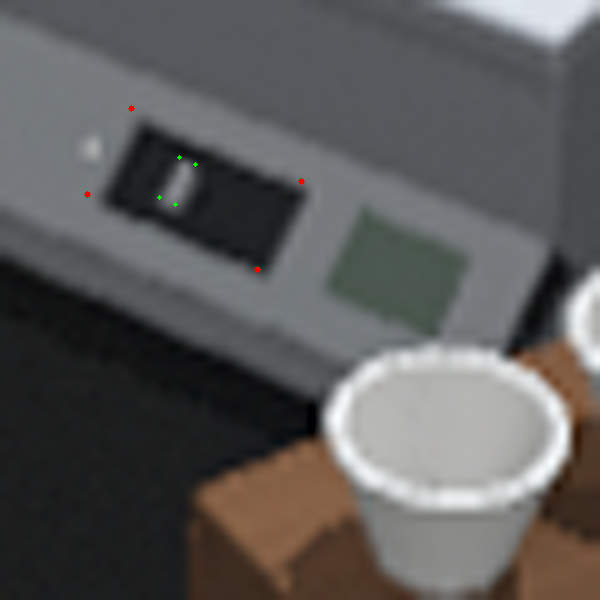

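View pics/ov_top.png

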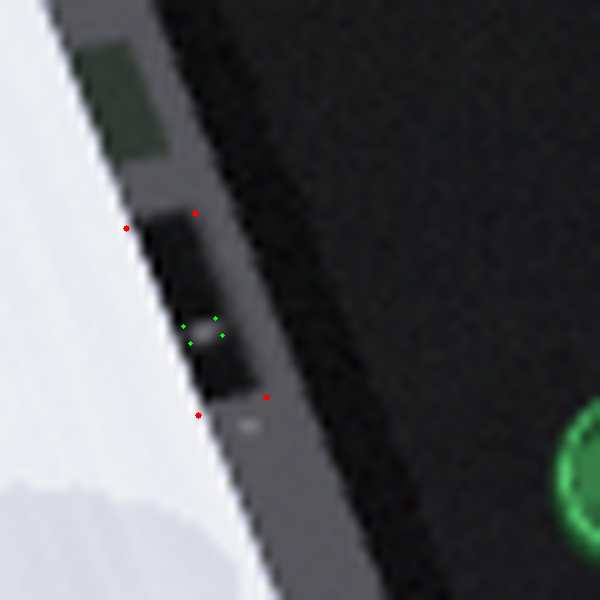

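```bash
python3 - <<'E'
from h import *
from scipy.optimize import least_squares
obs=[("scene",(262,275),(-15,-32,0)),("scene",(305,187),(15,-32,-0)),("scene",(105,200),(-15,32,-6)),("scene",(145,122),(15,32,-6)),("scene",(181,184),(0,6,0)),
("top",(262,388),(-15,32,0)),("top",(190,210),(-15,-32,-6)),("top",(205,330),(0,6,0))]
def res(v,full=False):
    ss=v[:3]; py=v[3]; xp=np.array([np.cos(py),np.sin(py),0]); ys=np.array([-xp[1],xp[0],0]); xs=xp*c+zz*sn; zs=zz*c-xp*sn
    r=[]
    for n,p,l in obs:
        o=np.array((320,215) if n=="scene" else (285,140)); r+=list(proj(n,ss+l[0]*xs+l[1]*ys+l[2]*zs)-(np.array(p)/10-.5+o))
    return np.array(r)
s=least_squares(res,[603,34,38,1.95]); print(s.x); print(res(s.x).reshape(-1,2).round(2))
s=least_squares(lambda v:res(np.r_[v[:2],38,v[2]]),[603,34,1.95]); print(s.x)
E
```

```text
[605.98778914  34.56877394  37.92398755   1.92036543]
[[-0.28  0.  ]
 [ 0.03  0.04]
 [-0.39  0.28]
 [ 0.13 -0.38]
 [ 0.14  0.1 ]
 [ 0.17  0.36]
 [-0.28  0.16]
 [-0.23 -0.68]]
[606.01695091  34.54735889   1.92018631]
```

```bash
sed -i 's/^PY=1.95/PY=1.945/' h.py; cat >> h.py <<'E'
SS=np.array([605,34.5,38])
def slotpose():
    from cell import state
    s=state(); d=np.array(s["eef_pos"])-SS; print("slot frame xyz",[round(float(d@a),1) for a in(xs,ys,zs)],"F slot",[round(float(s["ft_force"]@a),1) for a in(xs,ys,zs)],"err",(RM(s["tcp_rot"]).inv()*RS).as_rotvec().round(3))
E
python3 - <<'E'
from h import *
slotpose()
plan(SS+zs*30-14.5*ys,RS)
E
```

```text
slot frame xyz [-1.3, -13.5, 100.7] F slot [1.0, -0.4, -0.2] err [-0.002  0.017  0.003]
pos [641.6 -21.7 114.3] D [-16.1  43.6 -53.3] rv [-0.002  0.017  0.003] n 2 F [0.  0.9 0.5] op 0.001 t 10.7
[0.0012, 0.0006, 0.0353] [-0.0011, 0.0083, 0.0017]
[0.0009, 0.0005, 0.0354] [-0.0011, 0.0083, 0.0017]
```

Call:
{"method": "play_rows", "body": {
  "moves": [
    [0.001, 0.001, 0.03, 0, 0.01, 0.002, 0],
    [0.001, 0, 0.025, 0, 0.007, 0.001, 0],
    [0, 0, 0.01, 0, 0, 0, 0],
    [0, 0, 0, 0, 0, 0, 0],
    [0, 0, 0, 0, 0, 0, 0]
  ]
}}

```text
t: 11.2
eef_pos: [631.5, 18.3, 75.5]
tcp_rot: [3.125, -0.685, 1.958]
ft_force: [0.0, -0.2, 0.5]
opening: 0.005
```

```bash
python3 - <<'E'
from h import *
slotpose()
plan(SS+zs*30-14.5*ys,RS)
from cell import *
for n,(x,y,w,h) in(("scene",(300,180,100,75)),("top",(260,130,100,75))):
    i=read_camera(n)["img"][:,:,::-1]; cv2.imwrite(f"pics/{n}9.png",cv2.resize(i[y:y+h,x:x+w],None,fx=8,fy=8,interpolation=cv2.INTER_CUBIC)[:600,:800])
E
```

```text
slot frame xyz [5.1, -18.7, 44.6] F slot [0.2, 0.1, 0.5] err [0.008 0.013 0.01 ]
pos [631.5  18.3  75.5] D [ -5.9   3.5 -14.5] rv [0.008 0.013 0.01 ] n 1 F [ 0.  -0.2  0.5] op 0.005 t 11.2
[-0.0049, -0.0044, 0.0146] [0.0079, 0.0133, 0.0101]
```

View pics/scene9.png

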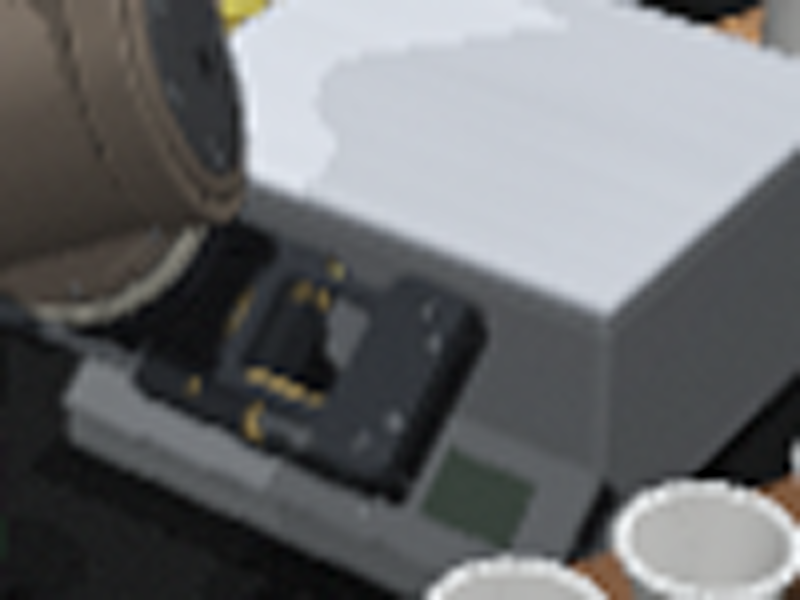

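View pics/top9.png

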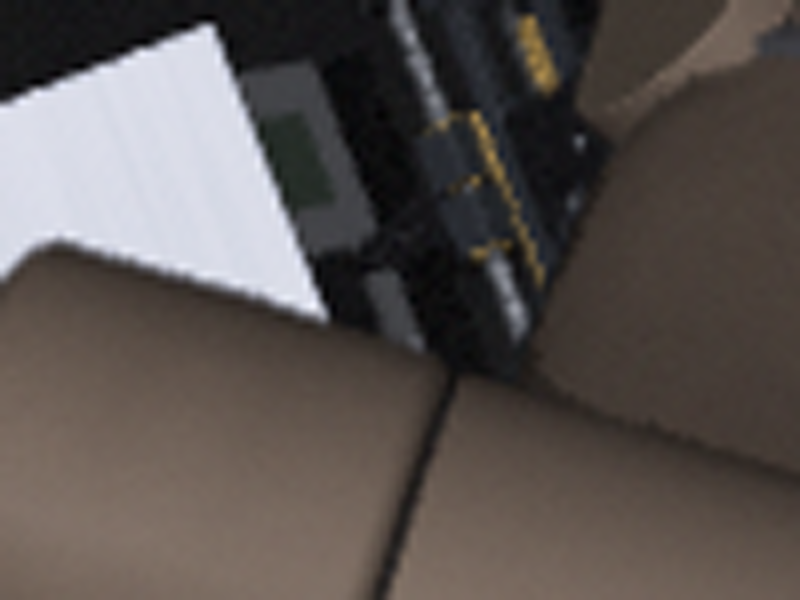

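The top view shows the closed fingers at about (385,245), heading for the slot and clear of the pan. I'll correct the lateral error and approach slowly.

Call:
{"method": "play_rows", "body": {
  "moves": [
    [-0.005, -0.004, 0.005, 0.008, 0.013, 0.01, 0],
    [0, 0, 0, 0, 0, 0, 0],
    [0, 0, 0, 0, 0, 0, 0]
  ]
}}

```text
t: 11.6
eef_pos: [628.5, 14.5, 68.7]
tcp_rot: [3.141, -0.698, 1.944]
ft_force: [-0.0, 0.5, 0.4]
opening: 0.007
```

```bash
python3 - <<'E'
from h import *
slotpose()
plan(SS+zs*28-14.5*ys,RS)
E
```

```text
slot frame xyz [-1.1, -14.6, 41.1] F slot [0.7, -0.2, -0.0] err [ 0.001  0.    -0.001]
pos [628.5  14.5  68.7] D [-3.5  8.6 -9.3] rv [ 0.001  0.    -0.001] n 1 F [-0.   0.5  0.4] op 0.007 t 11.6
[0.0011, -0.0001, 0.0131] [0.0014, 0.0004, -0.0011]
```

Call:
{"method": "play_rows", "body": {
  "moves": [
    [0.001, 0, 0.008, 0, 0, 0, 0],
    [0, 0, 0.008, 0, 0, 0, 0],
    [0, 0, 0.005, 0, 0, 0, 0],
    [0, 0, 0, 0, 0, 0, 0],
    [0, 0, 0, 0, 0, 0, 0]
  ]
}}

```text
t: 12.1
eef_pos: [622.5, 29.1, 51.3]
tcp_rot: [-3.141, -0.698, 1.943]
ft_force: [0.3, 0.1, -0.6]
opening: 0.007
```

```bash
python3 - <<'E'
from h import *
slotpose()
plan(SS+zs*11-14.5*ys,RS)
E
```

```text
slot frame xyz [-0.2, -14.4, 17.6] F slot [-0.4, -0.3, -0.4] err [ 0.001 -0.    -0.002]
pos [622.5  29.1  51.3] D [-1.5  4.1 -4.9] rv [ 0.001 -0.    -0.002] n 1 F [ 0.3  0.1 -0.6] op 0.007 t 12.1
[0.0002, 0.0001, 0.0066] [0.0007, -0.0003, -0.0018]
```

Call:
{"method": "play_rows", "body": {
  "moves": [
    [0, 0, 0.003, 0, 0, 0, 0],
    [0, 0, 0.002, 0, 0, 0, 0],
    [0, 0, 0.001, 0, 0, 0, 0],
    [0, 0, 0, 0, 0, 0, 0]
  ]
}}

```text
t: 12.5
eef_pos: [621.3, 32.9, 46.6]
tcp_rot: [-3.141, -0.698, 1.943]
ft_force: [-0.7, 0.5, -0.1]
opening: 0.008
```

```bash
python3 - <<'E'
from h import *
slotpose()
E
```

```text
slot frame xyz [-0.2, -14.6, 11.3] F slot [0.5, 0.4, -0.6] err [ 0.001  0.    -0.001]
```

Call:
{"method": "play_rows", "body": {
  "moves": [
    [0, 0, 0.0015, 0, 0, 0, 0],
    [0, 0, 0, 0, 0, 0, 0]
  ]
}}

```text
t: 12.7
eef_pos: [621.1, 33.7, 45.6]
tcp_rot: [3.141, -0.698, 1.943]
ft_force: [-0.4, -0.5, -0.2]
opening: 0.007
```

```bash
python3 - <<'E'
from h import *
slotpose()
E
```

```text
slot frame xyz [-0.2, -14.7, 10.1] F slot [-0.4, 0.6, 0.0] err [ 0.002  0.    -0.001]
```

Tips are about 4 mm below the face with no contact force. Now I push along +y of the slot, which is tool −y.

Call:
{"method": "play_rows", "body": {
  "moves": [
    [0, -0.004, 0, 0, 0, 0, 0],
    [0, -0.004, 0, 0, 0, 0, 0],
    [0, -0.004, 0, 0, 0, 0, 0],
    [0, 0, 0, 0, 0, 0, 0]
  ]
}}

```text
t: 13.1
eef_pos: [608.8, 28.9, 45.6]
tcp_rot: [3.141, -0.698, 1.943]
ft_force: [-0.2, 0.1, -0.8]
opening: 0.006
```

```bash
python3 - <<'E'
from h import *
slotpose()
E
```

```text
slot frame xyz [-0.2, -1.5, 10.1] F slot [-0.4, 0.2, -0.7] err [ 0.002  0.    -0.001]
```

Call:
{"method": "play_rows", "body": {
  "moves": [
    [0, -0.003, 0, 0, 0, 0, 0],
    [0, -0.003, 0, 0, 0, 0, 0]
  ]
}}

```text
t: 13.3
eef_pos: [603.3, 26.6, 45.7]
tcp_rot: [3.14, -0.697, 1.943]
ft_force: [2.0, 1.2, -0.2]
opening: 0.002
```

```bash
python3 - <<'E'
from h import *
slotpose()
E
```

```text
slot frame xyz [-0.2, 4.5, 10.2] F slot [0.1, -2.3, -0.4] err [ 0.003  0.001 -0.001]
```

Call:
{"method": "play_rows", "body": {
  "moves": [
    [0, -0.003, 0, 0, 0, 0, 0]
  ]
}}

```text
t: 13.4
eef_pos: [600.4, 25.4, 45.7]
tcp_rot: [3.14, -0.697, 1.944]
ft_force: [1.7, 0.8, 0.1]
opening: 0.003
```

```bash
python3 - <<'E'
from h import *
slotpose()
E
```

```text
slot frame xyz [-0.3, 7.6, 10.2] F slot [0.1, -1.9, -0.0] err [ 0.003  0.001 -0.001]
```

Friction on the ridge now shows, about 2 N against the push. I'll push on until the hard stop.

Call:
{"method": "play_rows", "body": {
  "moves": [
    [0, -0.003, 0, 0, 0, 0, 0]
  ]
}}

```text
t: 13.5
eef_pos: [597.5, 24.3, 45.7]
tcp_rot: [3.139, -0.697, 1.944]
ft_force: [1.7, 0.2, -0.2]
opening: 0.001
```

Call:
{"method": "play_rows", "body": {
  "moves": [
    [0, -0.003, 0, 0, 0, 0, 0]
  ]
}}

```text
t: 13.6
eef_pos: [595.4, 23.3, 45.8]
tcp_rot: [3.137, -0.696, 1.944]
ft_force: [15.4, 12.6, -6.2]
opening: 0.005
```

```bash
python3 - <<'E'
from h import *
slotpose()
E
```

```text
slot frame xyz [-0.3, 13.0, 10.4] F slot [0.7, -18.9, -8.7] err [ 0.006  0.002 -0.001]
```

Hard stop at y=13 with 19 N. The first contact was at about −2, so the travel is about 16 mm, as expected. I'll back off and retreat along the slot normal.

Call:
{"method": "play_rows", "body": {
  "moves": [
    [0, 0.004, 0, 0, 0, 0, 0],
    [0, 0.001, -0.01, 0, 0, 0, 0],
    [0, 0, -0.03, 0, 0, 0, 0],
    [0, 0, -0.04, 0, 0, 0, 0],
    [0, 0, -0.04, 0, 0, 0, 0],
    [0, 0, -0.04, 0, 0, 0, 0],
    [0, 0, -0.04, 0, 0, 0, 0],
    [0, 0, -0.02, 0, 0, 0, 0]
  ]
}}

```text
t: 14.4
eef_pos: [649.7, -112.5, 221.7]
tcp_rot: [-3.133, -0.699, 1.94]
ft_force: [0.1, -0.2, -0.5]
opening: 0.004
```

```bash
python3 - <<'E'
from h import *
slotpose()
plan([393,-261,230],down(1.3))
from cell import *
for n,(x,y,w,h) in(("scene",(300,180,100,75)),("top",(260,130,100,75))):
    i=read_camera(n)["img"][:,:,::-1]; cv2.imwrite(f"pics/{n}10.png",cv2.resize(i[y:y+h,x:x+w],None,fx=8,fy=8,interpolation=cv2.INTER_CUBIC)[:600,:800])
E
```

```text
slot frame xyz [0.7, 12.1, 239.2] F slot [-0.5, -0.0, -0.3] err [-0.005 -0.    -0.004]
pos [ 649.7 -112.5  221.7] D [-256.7 -148.5    8.3] rv [-0.231 -0.672  0.616] n 8 F [ 0.1 -0.2 -0.5] op 0.004 t 14.4
[-0.0037, -0.0367, -0.0042] [-0.0289, -0.084, 0.077]
[-0.0069, -0.0361, -0.0048] [-0.0289, -0.084, 0.077]
[-0.0101, -0.0353, -0.0051] [-0.0289, -0.084, 0.077]
[-0.0132, -0.0343, -0.0051] [-0.0289, -0.084, 0.077]
[-0.0162, -0.033, -0.0049] [-0.0289, -0.084, 0.077]
[-0.0191, -0.0315, -0.0043] [-0.0289, -0.084, 0.077]
[-0.0218, -0.0298, -0.0035] [-0.0289, -0.084, 0.077]
[-0.0242, -0.028, -0.0024] [-0.0289, -0.084, 0.077]
```

View pics/scene10.png

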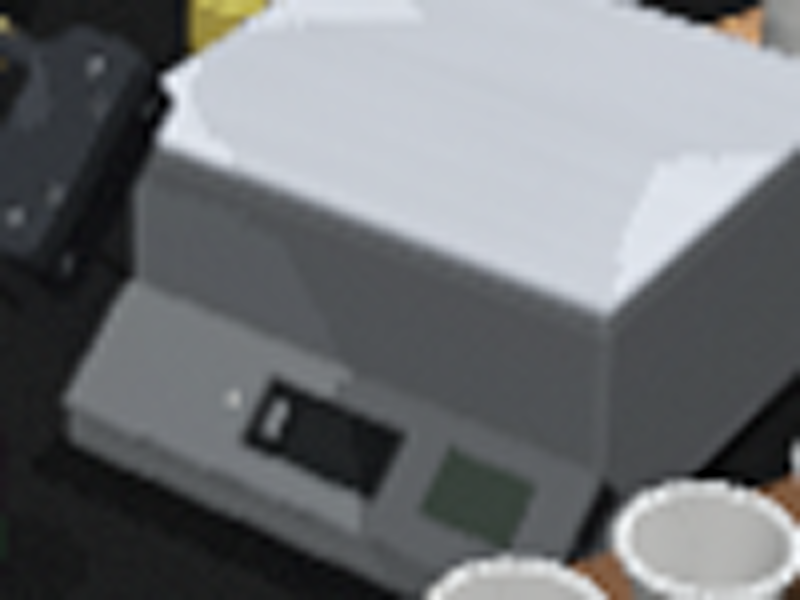

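View pics/top10.png

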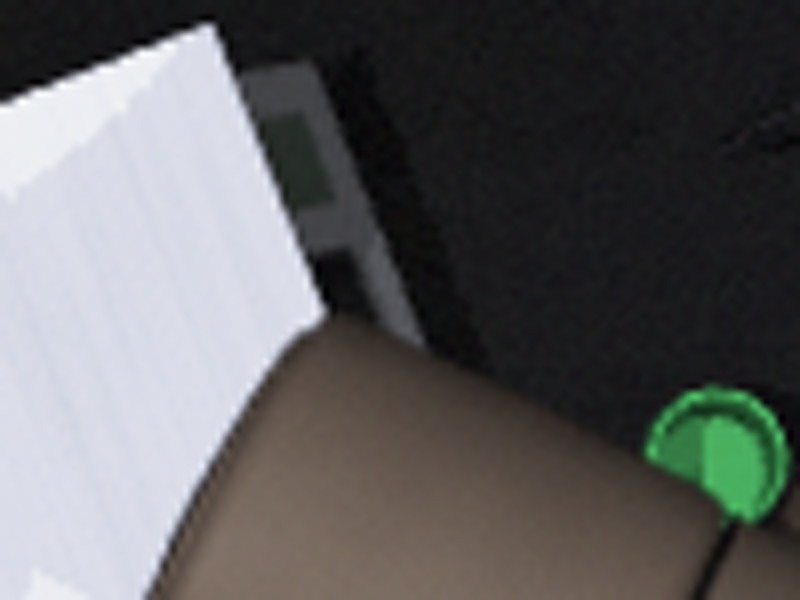

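```bash
python3 - <<'E'
from h import *
for y in(18,20,22): print(y,((proj("scene",SS+y*ys)-[300,180]+.5)*8).round(1))
print(tri((170+258/5-.4,200+77/5-.4),(370+150/5-.4,140+500/5-.4)),atz("scene",(170+258/5-.4,200+77/5-.4),90))
i=cv2.imread("pics/top0.png")[215:265,375:425]; cv2.imwrite("pics/tt.png",cv2.resize(i,None,fx=11,fy=11,interpolation=cv2.INTER_CUBIC)*2)
E
```

```text
18 [279.  415.7]
20 [274.9 413.9]
22 [270.7 412.1]
(array([ 388.57301586, -260.30937581,   89.34280995]), [array([-0.45481284, -0.01090584]), array([-0.32837716, -0.11755522])]) [ 390.39314979 -259.36384314   90.        ]
```

View pics/tt.png

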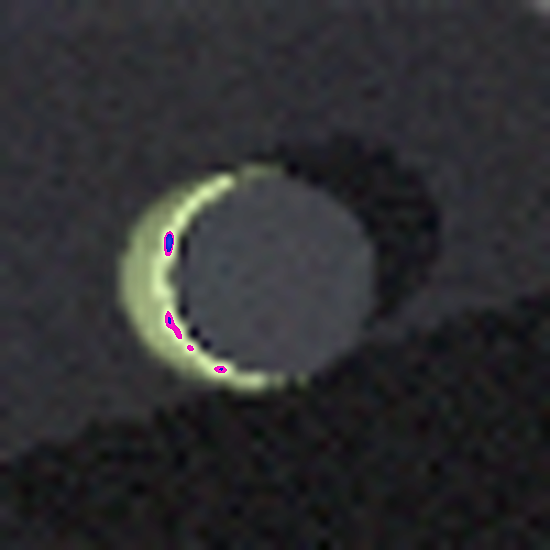

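The ridge now sits at crop (272,418) in the scene view. Full travel should put it at (271,412), so the switch is fully on. The short tin is at (389.5,−260.5), and its measured top is 89 mm against 90. Next I move above it.

```bash
python3 - <<'E'
from h import *
plan([390,-260.5,240],down(1.95))
E
```

```text
pos [ 649.8 -112.2  221. ] D [-259.8 -148.3   19. ] rv [-0.003 -0.698 -0.007] n 7 F [-0.4 -0.6 -0.5] op 0.001 t 14.5
[-0.0031, -0.0423, -0.0059] [-0.0004, -0.0997, -0.0011]
[-0.0037, -0.0423, -0.0056] [-0.0004, -0.0997, -0.0011]
[-0.0042, -0.0423, -0.0052] [-0.0004, -0.0997, -0.0011]
[-0.0046, -0.0423, -0.0048] [-0.0004, -0.0997, -0.0011]
[-0.005, -0.0423, -0.0043] [-0.0004, -0.0997, -0.0011]
[-0.0054, -0.0423, -0.0038] [-0.0004, -0.0997, -0.0011]
[-0.0057, -0.0423, -0.0033] [-0.0004, -0.0997, -0.0011]
```

Call:
{"method": "play_rows", "body": {
  "moves": [
    [-0.003, -0.042, -0.006, 0, -0.1, -0.001, 100],
    [-0.004, -0.042, -0.006, 0, -0.1, -0.001, 100],
    [-0.004, -0.042, -0.005, 0, -0.1, -0.001, 100],
    [-0.005, -0.042, -0.005, 0, -0.1, -0.001, 100],
    [-0.005, -0.042, -0.004, 0, -0.1, -0.001, 100],
    [-0.005, -0.042, -0.004, 0, -0.1, -0.001, 100],
    [-0.006, -0.042, -0.003, 0, -0.1, -0.001, 100],
    [0, 0, 0, 0, 0, 0, 100]
  ]
}}

```text
t: 15.3
eef_pos: [377.0, -258.6, 231.9]
tcp_rot: [-3.124, 0.016, 1.963]
ft_force: [0.6, 0.3, -0.6]
opening: 0.618
```

```bash
python3 - <<'E'
from h import *
plan([390,-260.5,120],down(1.95))
E
```

```text
pos [ 377.  -258.6  231.9] D [  13.    -1.9 -111.9] rv [-0.017  0.017  0.013] n 3 F [ 0.6  0.3 -0.6] op 0.618 t 15.3
[-0.0016, 0.0044, 0.0373] [-0.0058, 0.0055, 0.0044]
[-0.0018, 0.0042, 0.0373] [-0.0058, 0.0055, 0.0044]
[-0.002, 0.004, 0.0373] [-0.0058, 0.0055, 0.0044]
```

Call:
{"method": "play_rows", "body": {
  "moves": [
    [-0.004, 0.012, 0.01, -0.017, 0.017, 0.013, 100],
    [0, 0, 0.03, 0, 0, 0, 100],
    [0, 0, 0.03, 0, 0, 0, 100],
    [0, 0, 0.02, 0, 0, 0, 100],
    [0, 0, 0, 0, 0, 0, 100],
    [0, 0, 0, 0, 0, 0, 100]
  ]
}}

```text
t: 15.9
eef_pos: [394.0, -254.0, 133.4]
tcp_rot: [3.139, -0.012, 1.949]
ft_force: [0.2, 0.5, -0.7]
opening: 1.0
```

```bash
python3 - <<'E'
from h import *
from cell import *
plan([390,-260.5,48],down(1.95))
for n,(x,y,w,h) in(("scene",(170,140,130,110)),("top",(350,180,130,100))):
    i=read_camera(n)["img"][:,:,::-1]; cv2.imwrite(f"pics/{n}11.png",cv2.resize(i[y:y+h,x:x+w],None,fx=5,fy=5,interpolation=cv2.INTER_CUBIC)[:600,:800])
E
```

```text
pos [ 394.  -254.   133.4] D [ -4.   -6.5 -85.4] rv [ 0.002 -0.012 -0.001] n 2 F [ 0.2  0.5 -0.7] op 1.0 t 15.9
[-0.0028, -0.0032, 0.0427] [0.0011, -0.006, -0.0004]
[-0.0025, -0.0031, 0.0427] [0.0011, -0.006, -0.0004]
```

View pics/scene11.png

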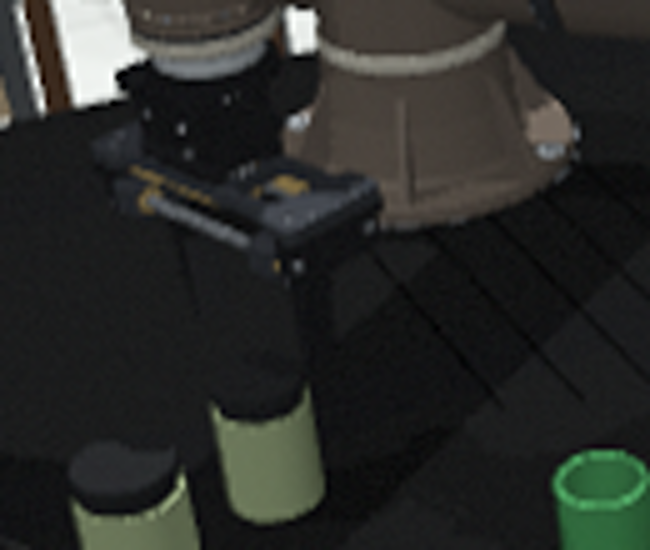

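The gripper stands over the short tin (scene crop, lid at (258,385)), with one finger on either side. I'll correct sideways and descend.

Call:
{"method": "play_rows", "body": {
  "moves": [
    [-0.005, -0.006, 0, 0.002, -0.012, 0, 100],
    [0, 0, 0.005, 0, 0, 0, 100],
    [0, 0, 0.02, 0, 0, 0, 100],
    [0, 0, 0.025, 0, 0, 0, 100],
    [0, 0, 0.02, 0, 0, 0, 100],
    [0, 0, 0.008, 0, 0, 0, 100],
    [0, 0, 0, 0, 0, 0, 100]
  ]
}}

```text
t: 16.7
eef_pos: [392.2, -264.4, 57.4]
tcp_rot: [3.136, 0.012, 1.948]
ft_force: [0.1, -0.2, -0.4]
opening: 1.002
```

```bash
python3 - <<'E'
from h import *
plan([390,-260.5,48],down(1.95))
E
```

```text
pos [ 392.2 -264.4   57.4] D [-2.2  3.9 -9.4] rv [ 0.006  0.012 -0.002] n 1 F [ 0.1 -0.2 -0.4] op 1.002 t 16.7
[0.0046, -0.0006, 0.0093] [0.0056, 0.0122, -0.0022]
```

Call:
{"method": "play_rows", "body": {
  "moves": [
    [0.005, -0.001, 0.006, 0.005, 0.012, 0, 100],
    [0, 0, 0, 0, 0, 0, 100],
    [0, 0, 0, 0, 0, 0, 100]
  ]
}}

```text
t: 17.0
eef_pos: [389.8, -260.4, 52.6]
tcp_rot: [3.14, 0.001, 1.948]
ft_force: [0.3, -0.1, -0.0]
opening: 1.0
```

```bash
python3 - <<'E'
from h import *
plan([390,-260.5,50],down(1.95))
E
```

```text
pos [ 389.8 -260.4   52.6] D [ 0.2 -0.1 -2.6] rv [ 0.001  0.001 -0.002] n 1 F [ 0.3 -0.1 -0. ] op 1.0 t 17.0
[-0.0001, 0.0001, 0.0026] [0.0013, 0.0014, -0.0024]
```

Call:
{"method": "play_rows", "body": {
  "moves": [
    [0, 0, 0.002, 0, 0, 0, 30],
    [0, 0, 0, 0, 0, 0, 30],
    [0, 0, 0, 0, 0, 0, 30],
    [0, 0, 0, 0, 0, 0, 30],
    [0, 0, 0, 0, 0, 0, 30],
    [0, 0, 0, 0, 0, 0, 30],
    [0, 0, 0, 0, 0, 0, 30],
    [0, 0, 0, 0, 0, 0, 30]
  ]
}}

```text
t: 17.8
eef_pos: [390.2, -260.8, 51.7]
tcp_rot: [3.139, 0.003, 1.948]
ft_force: [0.5, -0.4, -0.3]
opening: 0.628
```

Call:
{"method": "play_rows", "body": {
  "moves": [
    [0, 0, 0, 0, 0, 0, 20],
    [0, 0, -0.01, 0, 0, 0, 20],
    [0, 0, -0.03, 0, 0, 0, 20],
    [0, 0, -0.04, 0, 0, 0, 20],
    [0, 0, -0.04, 0, 0, 0, 20],
    [0, 0, -0.04, 0, 0, 0, 20],
    [0, 0, -0.03, 0, 0, 0, 20],
    [0, 0, 0, 0, 0, 0, 20]
  ]
}}

```text
t: 18.6
eef_pos: [388.1, -259.0, 251.4]
tcp_rot: [3.141, -0.0, 1.948]
ft_force: [0.0, 0.9, -3.2]
opening: 0.627
```

```bash
python3 - <<'E'
from h import *
from cell import *
plan([565,138,245],down(1.95))
for n,(x,y,w,h) in(("scene",(170,100,130,110)),):
    i=read_camera(n)["img"][:,:,::-1]; cv2.imwrite(f"pics/{n}12.png",cv2.resize(i[y:y+h,x:x+w],None,fx=5,fy=5,interpolation=cv2.INTER_CUBIC)[:600,:800])
E
```

```text
pos [ 388.1 -259.   251.4] D [176.9 397.   -6.4] rv [ 0.    -0.    -0.002] n 10 F [ 0.   0.9 -3.2] op 0.627 t 18.6
[0.0304, 0.0311, 0.0007] [0.0, -0.0, -0.0002]
[0.0304, 0.0311, 0.0007] [0.0, -0.0, -0.0002]
[0.0304, 0.0311, 0.0007] [0.0, -0.0, -0.0002]
[0.0304, 0.0311, 0.0007] [0.0, -0.0, -0.0002]
[0.0304, 0.0311, 0.0007] [0.0, -0.0, -0.0002]
[0.0304, 0.0311, 0.0007] [0.0, -0.0, -0.0002]
[0.0304, 0.0311, 0.0006] [0.0, -0.0, -0.0002]
[0.0304, 0.0311, 0.0006] [0.0, -0.0, -0.0002]
[0.0303, 0.0311, 0.0006] [0.0, -0.0, -0.0002]
[0.0303, 0.0311, 0.0006] [0.0, -0.0, -0.0002]
```

View pics/scene12.png

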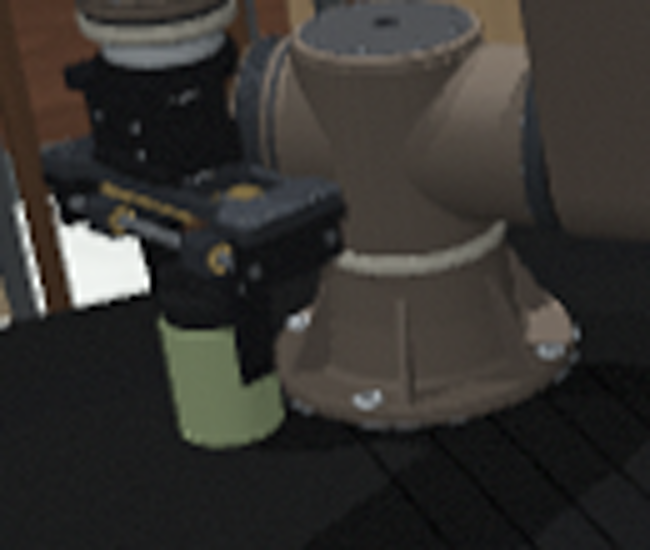

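The tin is held upright (0.627 × 95 = 60 mm, as it should be). Now I carry it to the pan centre.

Call:
{"method": "play_rows", "body": {
  "moves": [
    [0.015, 0.015, -0.002, 0, 0, 0, 20],
    [0.03, 0.031, -0.002, 0, 0, 0, 20],
    [0.03, 0.031, 0, 0, 0, 0, 20],
    [0.03, 0.031, 0, 0, 0, 0, 20],
    [0.03, 0.031, 0, 0, 0, 0, 20],
    [0.03, 0.031, 0, 0, 0, 0, 20],
    [0.03, 0.031, 0, 0, 0, 0, 20],
    [0.03, 0.031, 0, 0, 0, 0, 20]
  ]
}}

```text
t: 19.45
eef_pos: [519.0, 44.4, 242.0]
tcp_rot: [-3.126, -0.014, 1.938]
ft_force: [1.1, -1.1, -2.7]
opening: 0.632
```

```bash
python3 - <<'E'
from h import *
plan([565,138,230],down(1.95))
E
```

```text
pos [519.   44.4 242. ] D [ 46.   93.6 -12. ] rv [-0.016 -0.014 -0.011] n 3 F [ 1.1 -1.1 -2.7] op 0.632 t 19.45
[0.0235, 0.0256, 0.0039] [-0.0053, -0.0046, -0.0038]
[0.0235, 0.0257, 0.004] [-0.0053, -0.0046, -0.0038]
[0.0234, 0.0257, 0.004] [-0.0053, -0.0046, -0.0038]
```

Call:
{"method": "play_rows", "body": {
  "moves": [
    [0.023, 0.026, 0, -0.005, -0.005, -0.004, 20],
    [0.022, 0.025, 0, -0.005, -0.005, -0.004, 20],
    [0.015, 0.017, 0, -0.005, -0.005, -0.004, 20],
    [0, 0, 0, 0, 0, 0, 20],
    [0, 0, 0, 0, 0, 0, 20]
  ]
}}

```text
t: 19.95
eef_pos: [558.9, 133.4, 231.0]
tcp_rot: [-3.126, -0.004, 1.957]
ft_force: [0.5, 0.3, -3.0]
opening: 0.628
```

```bash
python3 - <<'E'
from h import *
plan([565,138,195],down(1.95))
E
```

```text
pos [558.9 133.4 231. ] D [  6.1   4.6 -36. ] rv [-0.016 -0.003  0.007] n 1 F [ 0.5  0.3 -3. ] op 0.628 t 19.95
[0.0018, 0.008, 0.0359] [-0.0158, -0.0035, 0.0073]
```

Call:
{"method": "play_rows", "body": {
  "moves": [
    [0.002, 0.008, 0.005, -0.016, -0.003, 0.007, 20],
    [0, 0, 0.01, 0, 0, 0, 20],
    [0, 0, 0.01, 0, 0, 0, 20],
    [0, 0, 0.005, 0, 0, 0, 20],
    [0, 0, 0, 0, 0, 0, 20]
  ]
}}

```text
t: 20.45
eef_pos: [564.3, 135.5, 196.0]
tcp_rot: [-3.139, -0.001, 1.946]
ft_force: [-0.3, 0.0, -3.4]
opening: 0.627
```

```bash
python3 - <<'E'
from h import *
plan([565,138,187],down(1.95))
E
```

```text
pos [564.3 135.5 196. ] D [ 0.7  2.5 -9. ] rv [-0.003 -0.001 -0.004] n 1 F [-0.3  0.  -3.4] op 0.627 t 20.45
[0.0021, 0.0017, 0.009] [-0.0028, -0.0012, -0.004]
```

Call:
{"method": "play_rows", "body": {
  "moves": [
    [0, 0, 0.003, -0.003, -0.001, 0, 20],
    [0, 0, 0.002, 0, 0, 0, 20],
    [0, 0, 0.001, 0, 0, 0, 20],
    [0, 0, 0, 0, 0, 0, 20]
  ]
}}

```text
t: 20.85
eef_pos: [564.4, 135.0, 190.1]
tcp_rot: [3.14, 0.0, 1.945]
ft_force: [0.5, 0.5, -2.6]
opening: 0.629
```

Call:
{"method": "play_rows", "body": {
  "moves": [
    [0, 0, 0.001, 0, 0, 0, 20],
    [0, 0, 0.001, 0, 0, 0, 20],
    [0, 0, 0.001, 0, 0, 0, 20]
  ]
}}

```text
t: 21.15
eef_pos: [564.7, 135.2, 187.4]
tcp_rot: [3.139, 0.0, 1.946]
ft_force: [0.8, -0.4, -2.7]
opening: 0.631
```

Call:
{"method": "play_rows", "body": {
  "moves": [
    [0, 0, 0.001, 0, 0, 0, 20],
    [0, 0, 0.001, 0, 0, 0, 20]
  ]
}}

```text
t: 21.35
eef_pos: [564.7, 135.3, 186.7]
tcp_rot: [3.138, 0.001, 1.946]
ft_force: [-5.8, -0.5, 14.3]
opening: 0.63
```

The force changed by +17 N at z 186.7, where I expected 186.5, so the tin is down. I'll release.

Call:
{"method": "play_rows", "body": {
  "moves": [
    [0, 0, 0, 0, 0, 0, 20],
    [0, 0, 0, 0, 0, 0, 20]
  ]
}}

```text
t: 21.55
eef_pos: [564.7, 135.4, 187.0]
tcp_rot: [3.138, 0.001, 1.946]
ft_force: [-0.5, 0.5, -2.6]
opening: 0.624
```

Call:
{"method": "play_rows", "body": {
  "moves": [
    [0, 0, 0, 0, 0, 0, 75],
    [0, 0, 0, 0, 0, 0, 100],
    [0, 0, 0, 0, 0, 0, 100],
    [0, 0, 0, 0, 0, 0, 100],
    [0, 0, 0, 0, 0, 0, 100],
    [0, 0, 0, 0, 0, 0, 100]
  ]
}}

```text
t: 22.15
eef_pos: [565.3, 135.4, 187.3]
tcp_rot: [3.136, 0.001, 1.946]
ft_force: [-0.8, -0.1, -0.2]
opening: 0.993
```

Call:
{"method": "play_rows", "body": {
  "moves": [
    [0, 0, -0.015, 0, 0, 0, 100],
    [0, 0, -0.03, 0, 0, 0, 100],
    [0, 0, -0.035, 0, 0, 0, 100],
    [0, 0, -0.035, 0, 0, 0, 100],
    [0, 0, -0.03, 0, 0, 0, 100],
    [0, 0, -0.01, 0, 0, 0, 100],
    [0, 0, 0, 0, 0, 0, 100]
  ]
}}

```text
t: 22.85
eef_pos: [563.9, 135.1, 346.7]
tcp_rot: [3.139, 0.0, 1.946]
ft_force: [-1.4, 0.6, -0.7]
opening: 0.996
```

```bash
python3 - <<'E'
from h import *
from cell import *
plan([450,-150,330],down(1.95))
E
```

```text
pos [563.9 135.1 346.7] D [-113.9 -285.1  -16.7] rv [ 0.002  0.    -0.004] n 7 F [-1.4  0.6 -0.7] op 0.996 t 22.85
[-0.0319, -0.0301, 0.0023] [0.0003, 0.0, -0.0006]
[-0.0319, -0.0301, 0.0023] [0.0003, 0.0, -0.0006]
[-0.0319, -0.0301, 0.0023] [0.0003, 0.0, -0.0006]
[-0.0319, -0.0301, 0.0024] [0.0003, 0.0, -0.0006]
[-0.0319, -0.0301, 0.0024] [0.0003, 0.0, -0.0006]
[-0.0319, -0.0302, 0.0024] [0.0003, 0.0, -0.0006]
[-0.0318, -0.0302, 0.0024] [0.0003, 0.0, -0.0006]
```

Call:
{"method": "play_rows", "body": {
  "moves": [
    [-0.03, -0.03, 0, 0, 0, 0, 100],
    [-0.032, -0.03, 0, 0, 0, 0, 100],
    [-0.032, -0.03, 0, 0, 0, 0, 100],
    [-0.032, -0.03, 0, 0, 0, 0, 100],
    [-0.032, -0.03, 0, 0, 0, 0, 100],
    [-0.032, -0.03, 0, 0, 0, 0, 100],
    [-0.02, -0.02, 0, 0, 0, 0, 100],
    [0, 0, 0, 0, 0, 0, 100]
  ]
}}

```text
t: 23.65
eef_pos: [447.8, -141.2, 332.6]
tcp_rot: [-3.13, -0.01, 1.949]
ft_force: [-0.4, 0.4, 0.2]
opening: 1.001
```

```bash
python3 - <<'E'
from h import *
from cell import *
for n,(x,y,w,h) in(("scene",(170,140,320,170)),("top",(140,90,320,180))):
    i=read_camera(n)["img"][:,:,::-1]; cv2.imwrite(f"pics/{n}13.png",cv2.resize(i[y:y+h,x:x+w],None,fx=2.5,fy=2.5,interpolation=cv2.INTER_CUBIC))
    for q in ([565,135.2,225],[465,396,67],[564.7,135.2,135]): print(n,((proj(n,np.array(q,float))-[x,y])*2.5).round())
E
```

```text
scene [476.  64.]
scene [580.  90.]
scene [474. 129.]
top [316. 211.]
top [117. 305.]
top [324. 221.]
```

View pics/scene13.png

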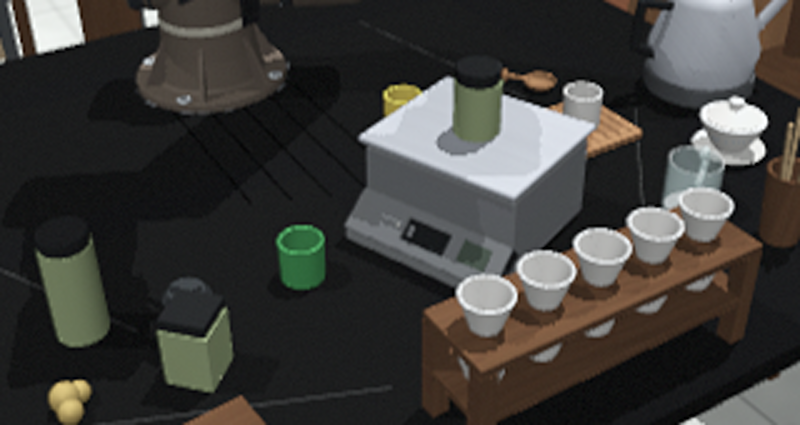

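View pics/top13.png

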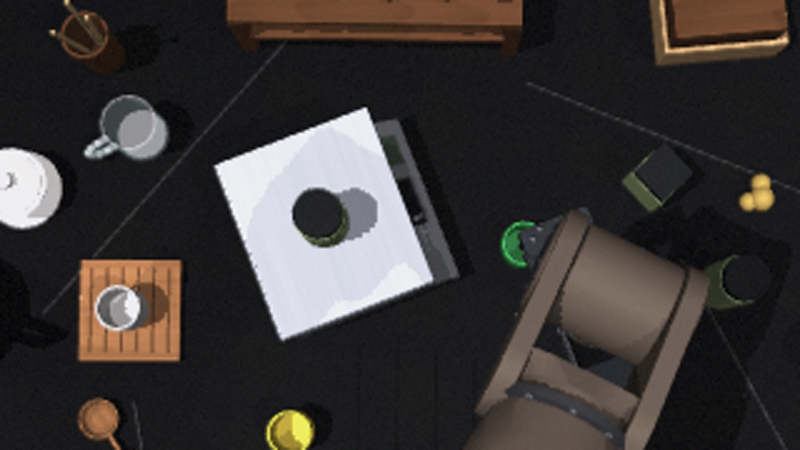

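The tin's lid is at top (318,213), where I expected (316,211), so it is upright and wholly on the pan. The cup's rim is at (119,308) on the tray, where I expected (117,305). The ridge is at the dot's end, and the other tins and the pitcher have not moved.

Call:
{"method": "play_rows", "body": {
  "moves": [
    [0, 0, 0, 0, 0, 0, 100],
    [0, 0, 0, 0, 0, 0, 100],
    [0, 0, 0, 0, 0, 0, 100]
  ]
}}

```text
t: 24.05
eef_pos: [449.6, -136.8, 331.6]
tcp_rot: [-3.129, -0.012, 1.954]
ft_force: [-0.1, 0.1, 0.1]
opening: 1.0
```

```bash
python3 - <<'E'
from cell import *
print(abs(state()["qvel"]).max(), state()["t"]); print(job_done())
E
```

```text
0.018496798164920086 24.05
the job is handed in; nothing more can be done
None
```

The job is done and handed in at about 24 s of the 64 s allowed. In order, I stood the white cup upright on the tray, slid the switch fully across to the white dot with the pan empty, and stood the short round tin upright at the pan's centre and let go.

- **Positions:** in the last pictures the cup and tin are within about 1 pixel of where I expected them. The other tins and the pitcher look unmoved by eye; I did not measure them again.
- **Switch:** the ridge pushed back with about 2 N, then hit a hard stop at about 19 N after roughly 16 mm of travel. The picture then showed it at the dot's end. The display did not visibly light in the pictures.
- **Set-down:** the tin touched the pan at up to about 17 N and the cup touched the tray at about 3 N. The tin may have been about 0.3 mm above the pan when released.
- **Disagreements:** pan heights from the two views came out 3–6 mm low against the text. The tin's first height came out 6 mm low because I misread the lid's centre; re-measured, it was 89 mm against 90.

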